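# Send the dust collector's filter covers and hose flanges to the wash bay

### The arm

A 6-joint arm with a two-finger parallel gripper is mounted at the origin on a cart in front of the work surface, level with it; the furniture and walls round the work are solid. World frame = base frame: x ahead of the robot, y to its left, z up, the work surface at z = 0. Lengths are in mm, angles in rad, forces in N, time in s.
With the tool pointing down it reaches from about 250 to 800 mm from the base axis. Payload 3.9 kg.
Tool frame: the origin (TCP) lies midway between the tips of the shut fingers; the grasp point (between the pads) lies 19 mm behind it; z points along the fingers, y is the line along which they close (so a half turn about z gives the same grasp; the last joint's range is limited). The gripper opens to 85 mm and grips with 20 to 120 N. Pads are 22 mm wide; open, the fingers measure 114 mm over their backs; the gripper's body (76 mm by 85 mm) begins 54 mm behind the grasp point. The pads swing forward as they close: fully open they stand 13 mm farther back than shut.
Start: joints at [1.215, 0.26, -0.138, 1.173, 0, 1.571], TCP at [182.874, 492.11, 231.304] pointing down, gripper open.
Joint ranges: [-2.78, 2.78], [-0.83, 1.72], [-1.28, 1.37], [-1.9, 2.12], [-1.57, 1.48], [-3.14, 3.14]. Speed limits (rad/s): [2.57, 2.57, 3.14, 3.14, 3.14, 3.14].

### API

Orientations are given as a unit quaternion [x, y, z, w].
In Python, from bench import r gives the robot as it stands.
- The arm moves only by the tool jog_arm, never from a script. Its argument "commands" is a list of rows, each an object of numbers: "wx", "wy", "wz": the turn, a rotation vector about the tool's x, y, z in rad; "tx", "ty", "tz": the shift along the tool's x, y, z in cm; "claw": the closure in counts, from 0 (fully open) to 255 (shut). In form: [{"wx": .., "wy": .., "wz": .., "tx": .., "ty": .., "tz": .., "claw": ..}, ...]. A call has 1 to 12 rows; each row shifts and turns the commanded pose from where the row before left it, along the tool's axes as they then stand; what a row does not reach is not made up. A row lasts 1/10 s, in which the tool goes at most 50 mm and 8.59 degrees, less where a joint would pass 70% of its speed; a pose out of reach is approached as far as the arm can. A call is refused whole if a number of a shift passes 5 or a number of a turn 0.15, either way. A call with a gripper value outside its range is refused whole. The fingers move at their own pace and stop on an object; the grip force is fixed at half the most. Time passes only in rows, so rows that do not move let the fingers close. It gives the time, the measured TCP pose, the force, the opening and the grip force at its end, in the units of the state.
- r.get_obs(): the state, without advancing time (a new reading comes with each control period).
- r.capture(name): name is "scene" or "top"; returns the picture (420x560x3 uint8, blue, green, red); there is no depth.
- r.camera_info(name): a dict with "camera_matrix" (3x3 intrinsics, pixels), "camera_from_world" (4x4, takes a point from world to camera coordinates). Camera axes: x right, y down, z forward; pixel columns grow to the right and rows downward; lengths in mm; the calibration is good to about 2 mm. A picture is of the moment at which its call begins. camera_info takes no time and is no camera call.
- r.hand_in(): hands the job in; it is judged then, once.
The state is a dict: "clock": time; "joint_pos": joint angles; "qvel": joint speeds; "tau": joint torques, N m; "eef_pos": TCP position; "tool_rot": TCP orientation; "contact_force": force on the tool from outside, world axes, zero at the start; "wrist_torque": the same for the moment, N m; "finger_gap": opening from 0.0 (shut) to 1.0 (fully open); "gripper_force": force on a finger pad.
Only numpy, scipy, OpenCV 4.12 (cv2) and the standard library are available. Lean on these libraries where they do the work, as an engineer would, in place of code of your own. Each camera call takes 0.05 s, during which the arm holds its last target. There are 200 camera calls.

### The job

Unscrew the covers from both filter housings (anticlockwise, regripping until each lifts free) and put them, and every loose hose flange on the bench, in the shallow tray on the roller line. When everything is in the tray, and not before, push the tray along the rollers into the bay, right up to the end stop. Leave the bench dog and the folding hex keys where they are.

Things in the scene. Friction and masses are not known exactly. Their poses are not given: they have to be found in the camera images.
- housing_a: Fixed filter housing: clear round bowl of radius 41 mm and height 80 mm on a 92 mm square foot, with a threaded neck on top. Origin: centre of the underside, on the bench; z up. The underside of its screwed-on cover starts 88 mm above this origin.
- housing_b: Fixed filter housing: clear round bowl of radius 41 mm and height 80 mm on a 92 mm square foot, with a threaded neck on top. Origin: centre of the underside, on the bench; z up. The underside of its screwed-on cover starts 88 mm above this origin.
- cover_a: Black ribbed round screw cap, 64 mm in diameter, 40 mm tall, 0.09 kg. Origin: centre of its underside (on the screw axis), z up to its flat top. Grip it across the diameter by its rim, 23 to 40 mm above the origin. Starts screwed on the housing of the same letter; once unscrewed it lifts straight up off a neck 22 mm tall.
- cover_b: Black ribbed round screw cap, 64 mm in diameter, 40 mm tall, 0.09 kg. Origin: centre of its underside (on the screw axis), z up to its flat top. Grip it across the diameter by its rim, 23 to 40 mm above the origin. Starts screwed on the housing of the same letter; once unscrewed it lifts straight up off a neck 22 mm tall.
- thread_a (a joint): How far the neck, with its cover, of housing_a is unscrewed, in rad: 0 tight, growing as the cover turns anticlockwise seen from above. The cover rises 1.5 mm per rad, is freed at about 3.6 rad (a little over half a turn), and the neck stops dead at 4.2. Turning takes about 0.2 N m; it stays where it is left; some degrees of play.
- thread_b (a joint): How far the neck, with its cover, of housing_b is unscrewed, in rad: 0 tight, growing as the cover turns anticlockwise seen from above. The cover rises 1.5 mm per rad, is freed at about 3.6 rad (a little over half a turn), and the neck stops dead at 4.2. Turning takes about 0.2 N m; it stays where it is left; some degrees of play.
- flange_1: Loose hose flange, if present: grey square plate 60 x 60 x 8 mm with an upright round hose spigot of 46 mm diameter on it, 58 mm tall overall (spigot from 8 to 58 mm). Origin: centre of the plate's underside, z up along the spigot. 0.11 kg. Stands on the bench; one to three of them are present.
- flange_2: Loose hose flange, if present: grey square plate 60 x 60 x 8 mm with an upright round hose spigot of 46 mm diameter on it, 58 mm tall overall (spigot from 8 to 58 mm). Origin: centre of the plate's underside, z up along the spigot. 0.11 kg. Stands on the bench; one to three of them are present.
- flange_3: Loose hose flange, if present: grey square plate 60 x 60 x 8 mm with an upright round hose spigot of 46 mm diameter on it, 58 mm tall overall (spigot from 8 to 58 mm). Origin: centre of the plate's underside, z up along the spigot. 0.11 kg. Stands on the bench; one to three of them are present.
- tray: Loose shallow open grey tray on the rollers, 182 (x) x 252 (y) x 32 mm outside, walls and floor 6 mm; about 0.6 kg. Origin: centre of its underside, axes parallel to the roller line's. Rolls along the line when pushed with 2 to 3 N. To push it, press on the outside of its +y end wall, 126 mm from its origin.
- roller_line: Fixed roller line along its y axis, 600 x 214 mm, origin: centre of its underside. Free rollers carry the tray 40 mm above the bench. Side rails 54 mm tall, 88 mm along the bay, which is the -y end (y below -60 mm) with an end stop 88 mm tall: the tray touches it with its origin at y = -160 mm here. At the +y end, where the tray starts, a lip 42 mm tall, y 292 to 300 mm.
- bench_dog_0: Bystander: pale bench dog, 27 x 27 x 54 mm, standing on the bench between housings and flanges; origin at its underside. Leave it alone.
- hex_keys: Bystander: folding hex key set, 26 x 91 x 43 mm, lying on the bench beyond the housings at the right; origin at its underside. Leave it alone.

How it is judged (in metres and radians):
On the way, in this order (a step that is already met when the one before it is completed fails the run):
1. both covers unscrewed, and they and all the hose flanges lie in the tray while it is still out of the bay's end (value of joint each of thread_a, thread_b above 3 rad and x of cover_a in the frame of tray between -0.08 and 0.08 m and y of cover_a in the frame of tray between -0.115 and 0.115 m and z of cover_a in the frame of tray between 0 and 0.055 m and x of cover_b in the frame of tray between -0.08 and 0.08 m and y of cover_b in the frame of tray between -0.115 and 0.115 m and z of cover_b in the frame of tray between 0 and 0.055 m and x of flange_1 in the frame of tray between -0.08 and 0.08 m and y of flange_1 in the frame of tray between -0.115 and 0.115 m and z of flange_1 in the frame of tray between 0 and 0.055 m and x of flange_2 in the frame of tray between -0.08 and 0.08 m and y of flange_2 in the frame of tray between -0.115 and 0.115 m and z of flange_2 in the frame of tray between 0 and 0.055 m and x of flange_3 in the frame of tray between -0.08 and 0.08 m and y of flange_3 in the frame of tray between -0.115 and 0.115 m and z of flange_3 in the frame of tray between 0 and 0.055 m and x of tray in the frame of roller_line between -0.012 and 0.012 m and z of tray in the frame of roller_line between 0.034 and 0.048 m and angle between tray's own z axis and vertical below 0.06 rad and y of tray in the frame of roller_line above -0.1 m), for 0.2 s.
2. the loaded tray is pushed home against the end stop (x of cover_a in the frame of tray between -0.08 and 0.08 m and y of cover_a in the frame of tray between -0.115 and 0.115 m and z of cover_a in the frame of tray between 0 and 0.055 m and x of cover_b in the frame of tray between -0.08 and 0.08 m and y of cover_b in the frame of tray between -0.115 and 0.115 m and z of cover_b in the frame of tray between 0 and 0.055 m and x of flange_1 in the frame of tray between -0.08 and 0.08 m and y of flange_1 in the frame of tray between -0.115 and 0.115 m and z of flange_1 in the frame of tray between 0 and 0.055 m and x of flange_2 in the frame of tray between -0.08 and 0.08 m and y of flange_2 in the frame of tray between -0.115 and 0.115 m and z of flange_2 in the frame of tray between 0 and 0.055 m and x of flange_3 in the frame of tray between -0.08 and 0.08 m and y of flange_3 in the frame of tray between -0.115 and 0.115 m and z of flange_3 in the frame of tray between 0 and 0.055 m and x of tray in the frame of roller_line between -0.012 and 0.012 m and z of tray in the frame of roller_line between 0.034 and 0.048 m and angle between tray's own z axis and vertical below 0.06 rad and y of tray in the frame of roller_line below -0.153 m), for 0.2 s.
At the end, for the whole second after the job is handed in: Both necks unscrewed over 3.0 rad; covers and all present flanges inside the tray (origins within 80 mm in x, 115 mm in y of its centre, under 55 mm up); tray flat on the rollers, its origin below y = -153 mm in the line's frame (within about 7 mm of the stop); all at rest (all of step 2 and value of joint each of thread_a, thread_b above 3 rad and linear speed of each of tray, cover_a, cover_b, flange_1, flange_2, flange_3 below 0.03 m/s); the robot touches nothing.
It fails at once if the bench dog or the hex keys are pushed about (more than 30 mm) (distance of any of bench_dog_0, hex_keys from where it was at the start of the episode above 0.03 m).
Of flange_1, flange_2, flange_3 only 1 to 3 are there at a start; the rules pass over those that are not, and their reading is None.
At some moment in a run one of flange_1, flange_2, flange_3, tray may be knocked a few centimetres aside while the robot is not near it.
Once in a run the grip may slacken for a moment while it holds something.
It also fails if it takes over 210 s, if anything falls off the work surface, if the arm or the gripper's body presses on something with over 40 N, if the wrist force passes 120 N, or if a joint passes its speed limit or range.

## Working session

There is one attempt and no reset: what is moved stays moved. The work goes in short steps, Python scripts to look and compute and a tool call to move; the robot and the scene stay as the last step left them, time stands still between calls to the robot, and variables do not carry over. Pictures are saved under pics/ and viewed, at most 14 in all, crops included, and the job is handed in when it is done.

Besides the shell and the picture viewer there is one more tool, called after "Request:" as name(argument=value, ...) on one line, values as JSON. jog_arm: Moves the arm, as the interface text tells. Its arguments: {"type":"object","properties":{"commands":{"type":"array"}},"required":["commands"]}

```bash
ls; mkdir -p pics; python3 - <<'E'
from bench import r
import cv2,numpy as np
o=r.get_obs(); print({k:np.round(v,3) for k,v in o.items()})
for n in("scene","top"):
    im=r.capture(n); cv2.imwrite(f"pics/{n}0.png",im)
    c=r.camera_info(n); print(n,np.round(c["camera_matrix"],1).tolist(),np.round(c["camera_from_world"],3).tolist())
E
```

```text
pics
{'clock': np.float64(0.0), 'joint_pos': array([ 1.215,  0.261, -0.139,  1.173, -0.   ,  1.571]), 'qvel': array([-0.002,  0.001, -0.   ,  0.   , -0.   ,  0.001]), 'tau': array([ 0.0000e+00, -4.0568e+01,  2.5392e+01,  1.9000e-02,  0.0000e+00,
        0.0000e+00]), 'eef_pos': array([182.649, 491.463, 230.458]), 'tool_rot': array([ 0.177,  0.984, -0.001, -0.   ]), 'contact_force': array([ 0.013, -0.061, -0.051]), 'wrist_torque': array([ 0.02 , -0.043,  0.039]), 'gripper_force': np.float64(0.0), 'finger_gap': np.float64(0.996)}
scene [[444.8, 0.0, 278.0], [0.0, 444.8, 205.2], [0.0, 0.0, 1.0]] [[0.752, -0.66, -0.004, -418.695], [-0.482, -0.545, -0.686, 277.539], [0.45, 0.517, -0.728, 898.226], [0.0, 0.0, 0.0, 1.0]]
top [[404.5, 0.0, 289.7], [0.0, 404.5, 208.7], [0.0, 0.0, 1.0]] [[0.008, -1.0, -0.012, -37.803], [-0.999, -0.007, -0.04, 520.284], [0.04, 0.013, -0.999, 1311.482], [0.0, 0.0, 0.0, 1.0]]
```

View pics/scene0.png

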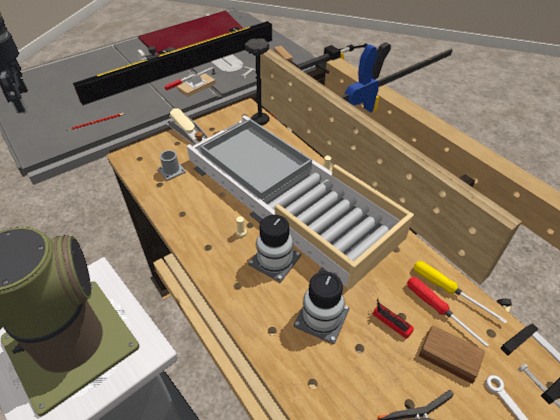

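View pics/top0.png

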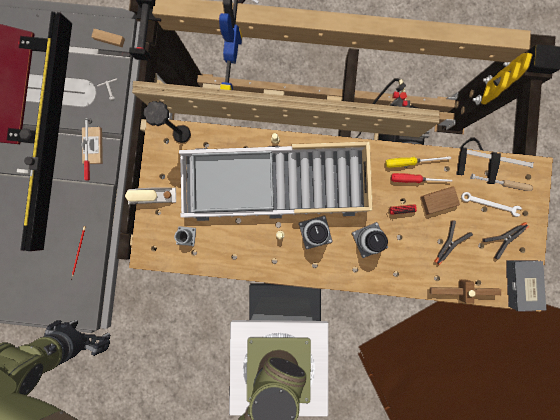

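The scene view shows the tray at about (252,158), one flange at (170,163), the bench dog at (241,226), the covers at (274,230) and (325,290), and the hex keys at (393,319). In the top view the flange is at (185,236), the covers at (316,232) and (373,239), and the tray at (232,181). I can see only one flange, so I'll enlarge to check.

```bash
cat > h.py <<'E'
from bench import r
import cv2,numpy as np
def ray(n,uv):
    c=r.camera_info(n); K=np.array(c["camera_matrix"]); T=np.array(c["camera_from_world"])
    R,t=T[:3,:3],T[:3,3]; o=-R.T@t; d=R.T@np.linalg.solve(K,[uv[0],uv[1],1]); return o,d/np.linalg.norm(d)
def plane(n,uv,z):
    o,d=ray(n,uv); return o+d*(z-o[2])/d[2]
def proj(n,p):
    c=r.camera_info(n); T=np.array(c["camera_from_world"]); q=np.array(c["camera_matrix"])@(T[:3,:3]@np.array(p,float)+T[:3,3]); return q[:2]/q[2]
def tri(a,b):
    o1,d1=ray("scene",a); o2,d2=ray("top",b)
    A=np.stack([d1,-d2],1); s=np.linalg.lstsq(A,o2-o1,rcond=None)[0]
    p,q=o1+s[0]*d1,o2+s[1]*d2; return (p+q)/2,np.linalg.norm(p-q)
E
python3 - <<'E'
import cv2,numpy as np
s=cv2.imread("pics/scene0.png");t=cv2.imread("pics/top0.png")
z=lambda im,x,y,w,h,f:cv2.resize(im[y:y+h,x:x+w],None,fx=f,fy=f,interpolation=cv2.INTER_CUBIC)
a=np.hstack([z(t,280,210,120,60,3.33),z(t,160,210,120,60,3.33)])
b=np.hstack([z(s,230,205,130,130,3.07),z(s,140,115,130,130,3.07)])
w=min(a.shape[1],b.shape[1]);cv2.imwrite("pics/crop0.png",np.vstack([a[:,:w],b[:,:w]])); print(a.shape,b.shape)
E
```

```text
(200, 800, 3) (399, 798, 3)
```

View pics/crop0.png

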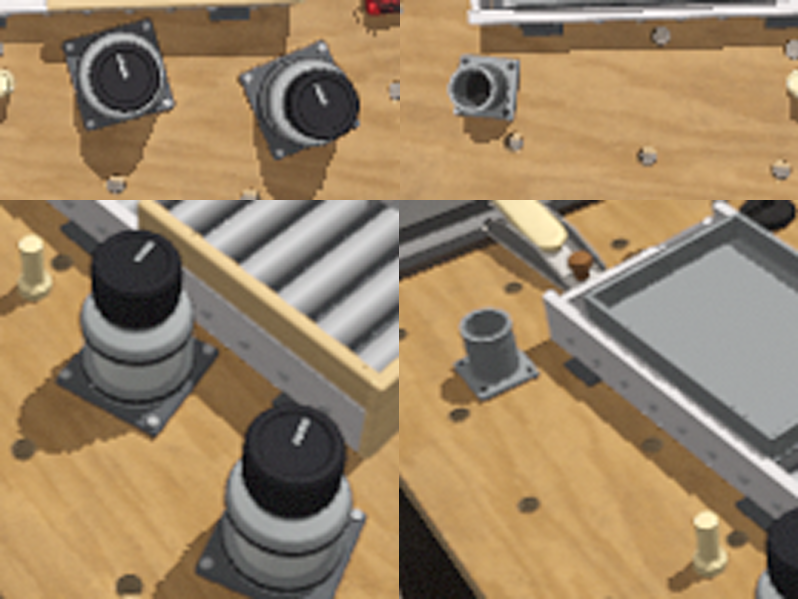

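Enlarged, the picture shows a single flange, both covers with a pale pointer mark on top, and the dog. I'll measure these by mask and across the two views.

```bash
python3 - <<'E'
from h import *
s=cv2.imread("pics/scene0.png");t=cv2.imread("pics/top0.png")
P={}
for n,a,b in(("A",(274.6,223.9),(317.2,233.7)),("B",(325.8,283.2),(376.4,240.9)),("F",(168.7,155.1),(182.8,236.4)),("dogtop",(239+.5,219),(279.5,234))):
    if n in "AB":
        m=(t.max(2)<60).astype(np.uint8);x,y=map(int,b);w=np.zeros_like(m);w[y-16:y+17,x-18:x+19]=m[y-16:y+17,x-18:x+19]
        w=cv2.morphologyEx(w,cv2.MORPH_OPEN,np.ones((5,5)));c=max(cv2.findContours(w,0,2)[0],key=cv2.contourArea);cc,rr=cv2.minEnclosingCircle(c);print("circ",np.round(cc,1),round(rr,1)); b=cc
    p,e=tri(a,b); print(n,np.round(p),"gap",round(e,1), "plane", np.round(plane("top",b,p[2])[:2]))
# tray floor mask in top
hsv=cv2.cvtColor(t,cv2.COLOR_BGR2HSV)
m=((hsv[...,1]<40)&(hsv[...,2]>110)&(hsv[...,2]<200)).astype(np.uint8)
roi=np.zeros_like(m);roi[145:216,178:276]=m[145:216,178:276]
c=max(cv2.findContours(cv2.morphologyEx(roi,cv2.MORPH_OPEN,np.ones((5,5))),0,2)[0],key=cv2.contourArea)
print(cv2.minAreaRect(c)); bx=cv2.boxPoints(cv2.minAreaRect(c))
print("floor",[np.round(plane("top",q,46)[:2]).tolist() for q in bx], np.round(plane("top",bx.mean(0),46)))
# crops for line
z=cv2.resize(t[138:222,174:378],None,fx=3.9,fy=3.9,interpolation=cv2.INTER_CUBIC)
z2=cv2.resize(s[110:290,180:420],None,fx=1.5,fy=1.5,interpolation=cv2.INTER_CUBIC)
z2=np.pad(z2,((0,0),(0,z.shape[1]-z2.shape[1]),(0,0)));cv2.imwrite("pics/crop1.png",np.vstack([z,z2]))
E
```

```text
circ [317.2 232.6] 10.3
A [ 445. -118.  127.] gap 0.3 plane [ 445. -118.]
circ [376.  241.4] 11.0
B [ 421. -293.  125.] gap 1.2 plane [ 421. -292.]
F [429. 301.  62.] gap 0.4 plane [429. 300.]
dogtop [437.  -2.  51.] gap 4.1 plane [439.  -3.]
((233.63218688964844, 184.23023986816406), (50.41289138793945, 76.83749389648438), 88.21009063720703)
floor [[672.0, 272.0], [681.0, 26.0], [520.0, 19.0], [511.0, 264.0]] [596. 145.  46.]
```

View pics/crop1.png

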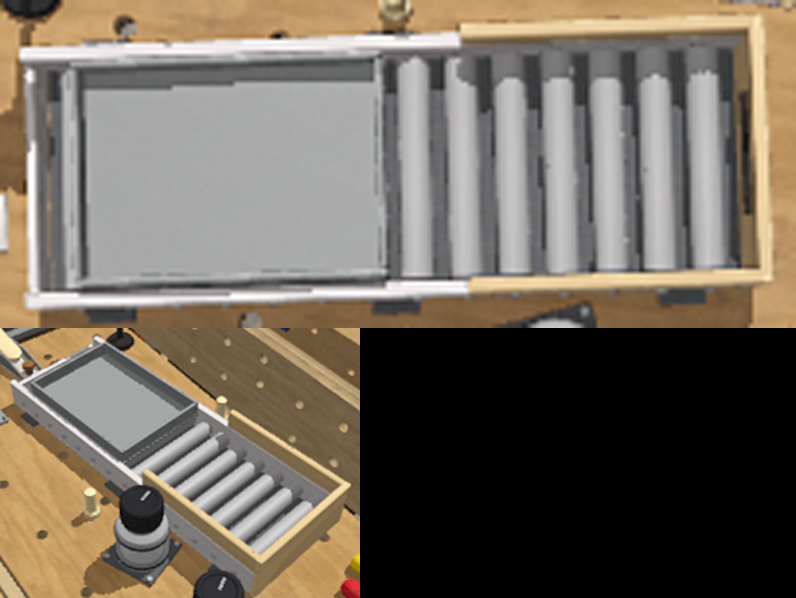

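The crop shows the tray rim corners at about (68,65), (386,55), (386,283) and (75,290), with the bay on the right in tan. I'll work out the line frame from these and start moving to cover A.

```bash
python3 - <<'E'
from h import *
f=lambda q,z:np.round(plane("top",np.array(q)/3.9+[174,138],z)[:2])
print("rim",[f(q,72).tolist() for q in((68,65),(386,55),(386,283),(75,290))])
print("line",[f(q,z).tolist() for q,z in(((22,47),54),((28,306),54),((768,15),88),((773,290),88))])
E
```

```text
rim [[686.0, 275.0], [695.0, 19.0], [512.0, 17.0], [504.0, 266.0]]
line [[703.0, 318.0], [492.0, 309.0], [726.0, -284.0], [508.0, -288.0]]
```

Request:
jog_arm(commands=[{"wz": 0.1,"claw": 0},{}])

```text
invalid input
```

```bash
python3 - <<'E'
from h import *
o=r.get_obs(); print({k:np.round(o[k],3) for k in("joint_pos","eef_pos","tool_rot","clock")})
E
```

```text
{'joint_pos': array([ 1.215,  0.261, -0.139,  1.173, -0.   ,  1.571]), 'eef_pos': array([182.666, 491.525, 230.55 ]), 'tool_rot': array([ 0.177,  0.984, -0.001, -0.   ]), 'clock': np.float64(0.1)}
```

Request:
jog_arm(commands=[{"wx": 0,"wy": 0,"wz": 0.1,"tx": 0,"ty": 0,"tz": 0,"claw": 0},{"wx": 0,"wy": 0,"wz": 0,"tx": 0,"ty": 0,"tz": 0,"claw": 0}])

```text
clock: 0.3
eef_pos: [182.7, 491.7, 230.8]
tool_rot: [0.226, 0.974, -0.001, -0.0]
contact_force: [-0.0, -0.5, -0.6]
finger_gap: 1.001
gripper_force: 0.0
```

```bash
cat >> h.py <<'E'
from scipy.spatial.transform import Rotation as Ro
def st():
    o=r.get_obs(); R=Ro.from_quat(o["tool_rot"]).as_matrix()
    print("t",round(float(o["clock"]),2),"p",np.round(o["eef_pos"],1),"yawy",round(np.arctan2(R[1,1],R[0,1]),3),"tilt",np.round(R[:2,2],3),"q",np.round(o["joint_pos"],2),"F",np.round(o["contact_force"],1),"gap",round(float(o["finger_gap"]),3),"gf",round(float(o["gripper_force"]),1))
    return np.array(o["eef_pos"]),R
def go(x,y,z,yaw=None):
    "shift in tool cm from the present pose, and the turn wz to bring tool y to yaw (mod pi)"
    p,R=st(); d=R.T@(np.array([x,y,z])-p)/10; w=None
    if yaw is not None:
        y0=np.arctan2(R[1,1],R[0,1]); w=-((yaw-y0+np.pi/2)%np.pi-np.pi/2)
        c,s=np.cos(w),np.sin(w); R2=R@np.array([[c,-s,0],[s,c,0],[0,0,1]]); print(" after turn:",np.round(R2.T@(np.array([x,y,z])-p)/10,2))
    print(" shift cm",np.round(d,2),"rows>=",round(np.linalg.norm(d)/5,1),"wz",w)
E
python3 -c "
from h import *
go(445,-118,230)"
```

```text
t 0.3 p [182.7 491.7 230.8] yawy 1.115 tilt [-0.    -0.001] q [ 1.21  0.26 -0.14  1.17  0.    1.67] F [-0.  -0.5 -0.6] gap 1.001 gf 0.0
 shift cm [-50.39 -43.21   0.13] rows>= 13.3 wz None
```

Request:
jog_arm(commands=[{"wx": 0,"wy": 0,"wz": 0,"tx": -3.6,"ty": -3.09,"tz": 0,"claw": 0},{"wx": 0,"wy": 0,"wz": 0,"tx": -3.6,"ty": -3.09,"tz": 0,"claw": 0},{"wx": 0,"wy": 0,"wz": 0,"tx": -3.6,"ty": -3.09,"tz": 0,"claw": 0},{"wx": 0,"wy": 0,"wz": 0,"tx": -3.6,"ty": -3.09,"tz": 0,"claw": 0},{"wx": 0,"wy": 0,"wz": 0,"tx": -3.6,"ty": -3.09,"tz": 0,"claw": 0},{"wx": 0,"wy": 0,"wz": 0,"tx": -3.6,"ty": -3.09,"tz": 0,"claw": 0},{"wx": 0,"wy": 0,"wz": 0,"tx": -3.6,"ty": -3.09,"tz": 0,"claw": 0},{"wx": 0,"wy": 0,"wz": 0,"tx": -3.6,"ty": -3.09,"tz": 0,"claw": 0},{"wx": 0,"wy": 0,"wz": 0,"tx": -3.6,"ty": -3.09,"tz": 0,"claw": 0},{"wx": 0,"wy": 0,"wz": 0,"tx": -3.6,"ty": -3.09,"tz": 0,"claw": 0},{"wx": 0,"wy": 0,"wz": 0,"tx": -3.6,"ty": -3.09,"tz": 0,"claw": 0},{"wx": 0,"wy": 0,"wz": 0,"tx": -3.6,"ty": -3.09,"tz": 0,"claw": 0}])

```text
clock: 1.5
eef_pos: [407.8, -33.0, 231.4]
tool_rot: [0.225, 0.974, 0.0, 0.0]
contact_force: [0.1, 0.9, 0.2]
finger_gap: 0.997
gripper_force: 0.0
```

Request:
jog_arm(commands=[{"wx": 0,"wy": 0,"wz": 0.15,"tx": 0,"ty": 0,"tz": 0,"claw": 0},{"wx": 0,"wy": 0,"wz": 0.15,"tx": 0,"ty": 0,"tz": 0,"claw": 0},{"wx": 0,"wy": 0,"wz": 0.15,"tx": 0,"ty": 0,"tz": 0,"claw": 0},{"wx": 0,"wy": 0,"wz": 0.15,"tx": 0,"ty": 0,"tz": 0,"claw": 0},{"wx": 0,"wy": 0,"wz": 0.15,"tx": 0,"ty": 0,"tz": 0,"claw": 0},{"wx": 0,"wy": 0,"wz": 0.15,"tx": 0,"ty": 0,"tz": 0,"claw": 0},{"wx": 0,"wy": 0,"wz": 0.15,"tx": 0,"ty": 0,"tz": 0,"claw": 0},{"wx": 0,"wy": 0,"wz": 0.15,"tx": 0,"ty": 0,"tz": 0,"claw": 0},{"wx": 0,"wy": 0,"wz": 0.15,"tx": 0,"ty": 0,"tz": 0,"claw": 0},{"wx": 0,"wy": 0,"wz": 0.15,"tx": 0,"ty": 0,"tz": 0,"claw": 0},{"wx": 0,"wy": 0,"wz": 0.15,"tx": 0,"ty": 0,"tz": 0,"claw": 0},{"wx": 0,"wy": 0,"wz": 0.15,"tx": 0,"ty": 0,"tz": 0,"claw": 0}])

```text
clock: 2.7
eef_pos: [407.3, -31.0, 231.1]
tool_rot: [0.904, 0.427, -0.0, -0.0]
contact_force: [0.3, -0.4, -0.3]
finger_gap: 1.001
gripper_force: 0.0
```

Request:
jog_arm(commands=[{"wx": 0,"wy": 0,"wz": 0.15,"tx": 0,"ty": 0,"tz": 0,"claw": 0},{"wx": 0,"wy": 0,"wz": 0.15,"tx": 0,"ty": 0,"tz": 0,"claw": 0},{"wx": 0,"wy": 0,"wz": 0.15,"tx": 0,"ty": 0,"tz": 0,"claw": 0},{"wx": 0,"wy": 0,"wz": 0.15,"tx": 0,"ty": 0,"tz": 0,"claw": 0}])

```text
clock: 3.1
eef_pos: [407.3, -31.0, 231.1]
tool_rot: [0.99, 0.14, -0.0, -0.0]
contact_force: [-0.7, -0.1, 0.1]
finger_gap: 0.998
gripper_force: 0.0
```

```bash
python3 -c "
from h import *
go(445,-118,135)"
```

```text
t 3.1 p [407.3 -31.  231.1] yawy -1.289 tilt [-0.  0.] q [-0.08  0.06 -0.39  1.12  0.    2.78] F [-0.7 -0.1  0.1] gap 0.998 gf 0.0
 shift cm [1.2  9.41 9.61] rows>= 2.7 wz None
```

Request:
jog_arm(commands=[{"wx": 0,"wy": 0,"wz": 0,"tx": 0.4,"ty": 3.14,"tz": 2,"claw": 0},{"wx": 0,"wy": 0,"wz": 0,"tx": 0.4,"ty": 3.14,"tz": 2,"claw": 0},{"wx": 0,"wy": 0,"wz": 0,"tx": 0.4,"ty": 3.13,"tz": 2,"claw": 0},{"wx": 0,"wy": 0,"wz": 0,"tx": 0,"ty": 0,"tz": 1.8,"claw": 0},{"wx": 0,"wy": 0,"wz": 0,"tx": 0,"ty": 0,"tz": 1.8,"claw": 0},{"wx": 0,"wy": 0,"wz": 0,"tx": 0,"ty": 0,"tz": 1.3,"claw": 0},{"wx": 0,"wy": 0,"wz": 0,"tx": 0,"ty": 0,"tz": 1.3,"claw": 0},{"wx": 0,"wy": 0,"wz": 0,"tx": 0,"ty": 0,"tz": 1.3,"claw": 0},{"wx": 0,"wy": 0,"wz": 0,"tx": 0,"ty": 0,"tz": 0,"claw": 0}])

```text
clock: 4.0
eef_pos: [443.9, -117.5, 94.7]
tool_rot: [0.99, 0.143, -0.002, -0.001]
contact_force: [-1.4, -0.9, 0.1]
finger_gap: 0.999
gripper_force: 0.0
```

```bash
python3 - <<'E'
from h import *
go(445,-118,96)
s=r.capture("scene");t=r.capture("top")
z=lambda im,x,y,w,h,f:cv2.resize(im[y:y+h,x:x+w],None,fx=f,fy=f,interpolation=cv2.INTER_CUBIC)
cv2.imwrite("pics/a1.png",np.hstack([z(s,205,150,130,130,3),z(t,250,170,130,130,3)]))
E
```

```text
t 4.0 p [ 443.9 -117.5   94.7] yawy -1.283 tilt [-0.004  0.001] q [-0.26  0.26 -0.53  0.79  0.    2.6 ] F [-1.4 -0.9  0.1] gap 0.999 gf 0.0
 shift cm [ 0.09  0.08 -0.13] rows>= 0.0 wz None
```

View pics/a1.png

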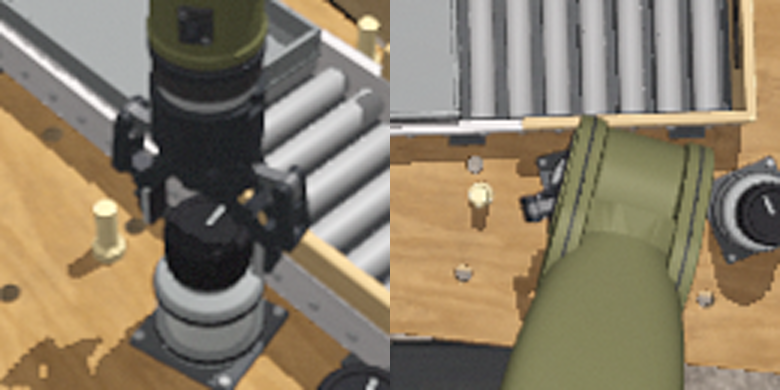

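The fingers straddle cover A, near (210,235) in the left crop. I'll close on it.

Request:
jog_arm(commands=[{"wx": 0,"wy": 0,"wz": 0,"tx": 0,"ty": 0,"tz": 0,"claw": 255},{"wx": 0,"wy": 0,"wz": 0,"tx": 0,"ty": 0,"tz": 0,"claw": 255},{"wx": 0,"wy": 0,"wz": 0,"tx": 0,"ty": 0,"tz": 0,"claw": 255},{"wx": 0,"wy": 0,"wz": 0,"tx": 0,"ty": 0,"tz": 0,"claw": 255},{"wx": 0,"wy": 0,"wz": 0,"tx": 0,"ty": 0,"tz": 0,"claw": 255}])

```text
clock: 4.6
eef_pos: [446.3, -117.9, 97.5]
tool_rot: [0.99, 0.143, 0.001, 0.0]
contact_force: [-2.1, 1.5, 6.6]
finger_gap: 0.732
gripper_force: 64.1
```

Request:
jog_arm(commands=[{"wx": 0,"wy": 0,"wz": -0.1,"tx": 0,"ty": 0,"tz": -0.015,"claw": 255},{"wx": 0,"wy": 0,"wz": -0.1,"tx": 0,"ty": 0,"tz": -0.015,"claw": 255},{"wx": 0,"wy": 0,"wz": -0.1,"tx": 0,"ty": 0,"tz": -0.015,"claw": 255},{"wx": 0,"wy": 0,"wz": -0.1,"tx": 0,"ty": 0,"tz": -0.015,"claw": 255}])

```text
clock: 5.0
eef_pos: [446.7, -116.1, 98.0]
tool_rot: [0.941, 0.339, 0.002, -0.002]
contact_force: [0.3, 6.5, 5.0]
finger_gap: 0.734
gripper_force: 64.2
```

```bash
python3 -c "
from h import *
st();print(r.get_obs()['wrist_torque'])"
```

```text
t 5.0 p [ 446.7 -116.1   98. ] yawy -0.88 tilt [0.003 0.004] q [-0.26  0.26 -0.52  0.79  0.01  2.19] F [0.3 6.5 5. ] gap 0.734 gf 64.2
[ 1.34342069  0.01597149 -0.17723884]
```

Request:
jog_arm(commands=[{"wx": 0,"wy": 0,"wz": -0.15,"tx": 0,"ty": 0,"tz": -0.0225,"claw": 255},{"wx": 0,"wy": 0,"wz": -0.15,"tx": 0,"ty": 0,"tz": -0.0225,"claw": 255},{"wx": 0,"wy": 0,"wz": -0.15,"tx": 0,"ty": 0,"tz": -0.0225,"claw": 255},{"wx": 0,"wy": 0,"wz": -0.15,"tx": 0,"ty": 0,"tz": -0.0225,"claw": 255},{"wx": 0,"wy": 0,"wz": -0.15,"tx": 0,"ty": 0,"tz": -0.0225,"claw": 255},{"wx": 0,"wy": 0,"wz": -0.15,"tx": 0,"ty": 0,"tz": -0.0225,"claw": 255},{"wx": 0,"wy": 0,"wz": -0.15,"tx": 0,"ty": 0,"tz": -0.0225,"claw": 255},{"wx": 0,"wy": 0,"wz": -0.15,"tx": 0,"ty": 0,"tz": -0.0225,"claw": 255},{"wx": 0,"wy": 0,"wz": -0.15,"tx": 0,"ty": 0,"tz": -0.0225,"claw": 255},{"wx": 0,"wy": 0,"wz": -0.15,"tx": 0,"ty": 0,"tz": -0.0225,"claw": 255},{"wx": 0,"wy": 0,"wz": -0.15,"tx": 0,"ty": 0,"tz": -0.0225,"claw": 255},{"wx": 0,"wy": 0,"wz": -0.15,"tx": 0,"ty": 0,"tz": -0.0225,"claw": 255}])

```text
clock: 6.2
eef_pos: [443.6, -115.6, 100.5]
tool_rot: [0.319, 0.948, 0.002, -0.002]
contact_force: [-5.5, 6.3, 11.4]
finger_gap: 0.729
gripper_force: 64.3
```

Request:
jog_arm(commands=[{"wx": 0,"wy": 0,"wz": -0.15,"tx": 0,"ty": 0,"tz": -0.0225,"claw": 255},{"wx": 0,"wy": 0,"wz": -0.15,"tx": 0,"ty": 0,"tz": -0.0225,"claw": 255},{"wx": 0,"wy": 0,"wz": -0.15,"tx": 0,"ty": 0,"tz": -0.0225,"claw": 255},{"wx": 0,"wy": 0,"wz": -0.15,"tx": 0,"ty": 0,"tz": -0.0225,"claw": 255},{"wx": 0,"wy": 0,"wz": -0.15,"tx": 0,"ty": 0,"tz": -0.0225,"claw": 255},{"wx": 0,"wy": 0,"wz": -0.15,"tx": 0,"ty": 0,"tz": -0.0225,"claw": 255},{"wx": 0,"wy": 0,"wz": -0.15,"tx": 0,"ty": 0,"tz": -0.0225,"claw": 255},{"wx": 0,"wy": 0,"wz": -0.15,"tx": 0,"ty": 0,"tz": -0.0225,"claw": 255},{"wx": 0,"wy": 0,"wz": -0.15,"tx": 0,"ty": 0,"tz": -0.0225,"claw": 255},{"wx": 0,"wy": 0,"wz": -0.15,"tx": 0,"ty": 0,"tz": -0.0225,"claw": 255},{"wx": 0,"wy": 0,"wz": -0.15,"tx": 0,"ty": 0,"tz": -0.0225,"claw": 255},{"wx": 0,"wy": 0,"wz": 0,"tx": 0,"ty": 0,"tz": 0,"claw": 255}])

```text
clock: 7.4
eef_pos: [443.3, -117.4, 103.0]
tool_rot: [-0.478, 0.878, 0.001, -0.001]
contact_force: [-5.9, 0.6, 11.2]
finger_gap: 0.731
gripper_force: 64.7
```

```bash
python3 -c "
from h import *
st();print(r.get_obs()['wrist_torque'])"
```

```text
t 7.4 p [ 443.3 -117.4  103. ] yawy 2.568 tilt [-0.003  0.001] q [-0.26  0.25 -0.52  0.81 -0.   -1.26] F [-5.9  0.6 11.2] gap 0.731 gf 64.7
[0.35544462 1.35140695 0.16394294]
```

Request:
jog_arm(commands=[{"wx": 0,"wy": 0,"wz": 0,"tx": 0,"ty": 0,"tz": -0.3,"claw": 255},{"wx": 0,"wy": 0,"wz": 0,"tx": 0,"ty": 0,"tz": -0.3,"claw": 255},{"wx": 0,"wy": 0,"wz": 0,"tx": 0,"ty": 0,"tz": 0,"claw": 255}])

```text
clock: 7.7
eef_pos: [444.1, -117.7, 107.8]
tool_rot: [-0.477, 0.879, 0.001, -0.001]
contact_force: [-4.0, 0.7, -0.4]
finger_gap: 0.728
gripper_force: 66.1
```

Request:
jog_arm(commands=[{"wx": 0,"wy": 0,"wz": 0,"tx": 0,"ty": 0,"tz": -1.5,"claw": 255},{"wx": 0,"wy": 0,"wz": 0,"tx": 0,"ty": 0,"tz": -1.5,"claw": 255},{"wx": 0,"wy": 0,"wz": 0,"tx": 0,"ty": 0,"tz": -2,"claw": 255},{"wx": 0,"wy": 0,"wz": 0,"tx": 0,"ty": 0,"tz": -2,"claw": 255},{"wx": 0,"wy": 0,"wz": -0.12,"tx": 0,"ty": 0,"tz": -1,"claw": 255},{"wx": 0,"wy": 0,"wz": -0.12,"tx": 0,"ty": 0,"tz": 0,"claw": 255},{"wx": 0,"wy": 0,"wz": -0.12,"tx": 0,"ty": 0,"tz": 0,"claw": 255},{"wx": 0,"wy": 0,"wz": -0.12,"tx": 0,"ty": 0,"tz": 0,"claw": 255},{"wx": 0,"wy": 0,"wz": -0.12,"tx": 0,"ty": 0,"tz": 0,"claw": 255}])

```text
clock: 8.6
eef_pos: [447.3, -118.1, 188.7]
tool_rot: [0.717, -0.697, 0.001, -0.001]
contact_force: [0.0, -0.5, -1.0]
finger_gap: 0.731
gripper_force: 66.3
```

```bash
python3 -c "
from h import *
go(602,74,185)
cv2.imwrite('pics/a2.png',r.capture('scene'))
t=r.capture('top');cv2.imwrite('pics/t2.png',t)"
```

```text
t 8.6 p [ 447.3 -118.1  188.7] yawy -3.113 tilt [ 0.003 -0.   ] q [-0.26  0.18 -0.36  1.03  0.   -1.86] F [ 0.  -0.5 -1. ] gap 0.731 gf 66.3
 shift cm [-18.76 -16.01   0.41] rows>= 4.9 wz None
```

View pics/a2.png

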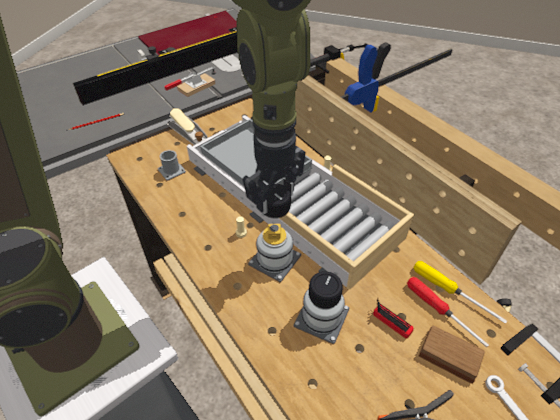

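Cover A is off the neck and in the gripper at (275,200), and the tray and flange haven't moved.

Request:
jog_arm(commands=[{"wx": 0,"wy": 0,"wz": 0,"tx": -2.68,"ty": -2.29,"tz": 0,"claw": 255},{"wx": 0,"wy": 0,"wz": 0,"tx": -2.68,"ty": -2.29,"tz": 0,"claw": 255},{"wx": 0,"wy": 0,"wz": 0,"tx": -2.68,"ty": -2.29,"tz": 0,"claw": 255},{"wx": 0,"wy": 0,"wz": 0,"tx": -2.68,"ty": -2.29,"tz": 0,"claw": 255},{"wx": 0,"wy": 0,"wz": 0,"tx": -2.68,"ty": -2.29,"tz": 0,"claw": 255},{"wx": 0,"wy": 0,"wz": 0,"tx": -2.68,"ty": -2.29,"tz": 0,"claw": 255},{"wx": 0,"wy": 0,"wz": 0,"tx": -2.68,"ty": -2.29,"tz": 0,"claw": 255},{"wx": 0,"wy": 0,"wz": 0,"tx": 0,"ty": 0,"tz": 2.5,"claw": 255},{"wx": 0,"wy": 0,"wz": 0,"tx": 0,"ty": 0,"tz": 2.5,"claw": 255},{"wx": 0,"wy": 0,"wz": 0,"tx": 0,"ty": 0,"tz": 2.5,"claw": 255},{"wx": 0,"wy": 0,"wz": 0,"tx": 0,"ty": 0,"tz": 0,"claw": 255}])

```text
clock: 9.8
eef_pos: [599.2, 73.4, 109.5]
tool_rot: [0.715, -0.699, -0.002, 0.002]
contact_force: [-1.1, 0.2, -1.0]
finger_gap: 0.733
gripper_force: 48.5
```

```bash
python3 -c "
from h import *
go(602,74,59)"
```

```text
t 9.8 p [599.2  73.4 109.5] yawy -3.12 tilt [-0.006 -0.   ] q [ 0.12  0.47 -0.15  0.96  0.   -1.47] F [-1.1  0.2 -1. ] gap 0.733 gf 48.5
 shift cm [-0.05 -0.31  5.05] rows>= 1.0 wz None
```

Request:
jog_arm(commands=[{"wx": 0,"wy": 0,"wz": 0,"tx": 0,"ty": -0.2,"tz": 2,"claw": 255},{"wx": 0,"wy": 0,"wz": 0,"tx": 0,"ty": 0,"tz": 1.5,"claw": 255},{"wx": 0,"wy": 0,"wz": 0,"tx": 0,"ty": 0,"tz": 1,"claw": 255},{"wx": 0,"wy": 0,"wz": 0,"tx": 0,"ty": 0,"tz": 0.5,"claw": 255},{"wx": 0,"wy": 0,"wz": 0,"tx": 0,"ty": 0,"tz": 0,"claw": 255},{"wx": 0,"wy": 0,"wz": 0,"tx": 0,"ty": 0,"tz": 0,"claw": 255}])

```text
clock: 10.4
eef_pos: [604.1, 73.5, 64.0]
tool_rot: [0.715, -0.699, 0.0, -0.001]
contact_force: [0.4, 1.0, -1.5]
finger_gap: 0.727
gripper_force: 66.7
```

```bash
python3 -c "
from h import *
go(602,74,59)"
```

```text
t 10.4 p [604.1  73.5  64. ] yawy -3.119 tilt [0.001 0.   ] q [ 0.12  0.51 -0.21  0.85  0.   -1.47] F [ 0.4  1.  -1.5] gap 0.727 gf 66.7
 shift cm [-0.05  0.21  0.49] rows>= 0.1 wz None
```

Request:
jog_arm(commands=[{"wx": 0,"wy": 0,"wz": 0,"tx": 0,"ty": 0,"tz": 0.3,"claw": 255},{"wx": 0,"wy": 0,"wz": 0,"tx": 0,"ty": 0,"tz": 0.3,"claw": 255},{"wx": 0,"wy": 0,"wz": 0,"tx": 0,"ty": 0,"tz": 0,"claw": 255},{"wx": 0,"wy": 0,"wz": 0,"tx": 0,"ty": 0,"tz": 0,"claw": 255}])

```text
clock: 10.8
eef_pos: [603.4, 73.4, 57.0]
tool_rot: [0.715, -0.699, -0.0, 0.0]
contact_force: [0.5, -0.3, -1.3]
finger_gap: 0.726
gripper_force: 66.7
```

Request:
jog_arm(commands=[{"wx": 0,"wy": 0,"wz": 0,"tx": 0,"ty": 0,"tz": 0.15,"claw": 255},{"wx": 0,"wy": 0,"wz": 0,"tx": 0,"ty": 0,"tz": 0,"claw": 0},{"wx": 0,"wy": 0,"wz": 0,"tx": 0,"ty": 0,"tz": 0,"claw": 0},{"wx": 0,"wy": 0,"wz": 0,"tx": 0,"ty": 0,"tz": 0,"claw": 0},{"wx": 0,"wy": 0,"wz": 0,"tx": 0,"ty": 0,"tz": 0,"claw": 0},{"wx": 0,"wy": 0,"wz": 0,"tx": 0,"ty": 0,"tz": -2,"claw": 0},{"wx": 0,"wy": 0,"wz": 0,"tx": 0,"ty": 0,"tz": -3,"claw": 0},{"wx": 0,"wy": 0,"wz": 0,"tx": 0,"ty": 0,"tz": -4,"claw": 0},{"wx": 0,"wy": 0,"wz": 0,"tx": 0,"ty": 0,"tz": -4,"claw": 0},{"wx": 0,"wy": 0,"wz": 0,"tx": 0,"ty": 0,"tz": 0,"claw": 0}])

```text
clock: 11.8
eef_pos: [607.4, 73.9, 192.2]
tool_rot: [0.715, -0.699, 0.004, -0.005]
contact_force: [0.2, 0.7, 0.1]
finger_gap: 1.002
gripper_force: 0.0
```

```bash
python3 -c "
from h import *
go(421,-293,185)"
```

```text
t 11.8 p [607.4  73.9 192.2] yawy -3.118 tilt [0.012 0.001] q [ 0.12  0.42 -0.01  1.14 -0.   -1.47] F [0.2 0.7 0.1] gap 1.002 gf 0.0
 shift cm [36.25 19.5   0.45] rows>= 8.2 wz None
```

Request:
jog_arm(commands=[{"wx": 0,"wy": 0,"wz": 0,"tx": 3.3,"ty": 1.77,"tz": 0,"claw": 0},{"wx": 0,"wy": 0,"wz": 0,"tx": 3.3,"ty": 1.77,"tz": 0,"claw": 0},{"wx": 0,"wy": 0,"wz": 0,"tx": 3.3,"ty": 1.77,"tz": 0,"claw": 0},{"wx": 0,"wy": 0,"wz": 0,"tx": 3.3,"ty": 1.77,"tz": 0,"claw": 0},{"wx": 0,"wy": 0,"wz": 0,"tx": 3.3,"ty": 1.77,"tz": 0,"claw": 0},{"wx": 0,"wy": 0,"wz": 0,"tx": 3.3,"ty": 1.77,"tz": 0,"claw": 0},{"wx": 0,"wy": 0,"wz": 0,"tx": 3.3,"ty": 1.77,"tz": 0,"claw": 0},{"wx": 0,"wy": 0,"wz": 0,"tx": 3.3,"ty": 1.77,"tz": 0,"claw": 0},{"wx": 0,"wy": 0,"wz": 0,"tx": 3.3,"ty": 1.77,"tz": 0,"claw": 0},{"wx": 0,"wy": 0,"wz": 0,"tx": 3.3,"ty": 1.77,"tz": 0,"claw": 0},{"wx": 0,"wy": 0,"wz": 0,"tx": 3.3,"ty": 1.77,"tz": 0,"claw": 0}])

```text
clock: 12.9
eef_pos: [416.2, -295.1, 185.3]
tool_rot: [0.715, -0.699, -0.0, -0.0]
contact_force: [0.4, -1.1, -0.2]
finger_gap: 1.002
gripper_force: 0.0
```

Request:
jog_arm(commands=[{"wx": 0,"wy": 0,"wz": 0.15,"tx": 0,"ty": 0,"tz": 0,"claw": 0},{"wx": 0,"wy": 0,"wz": 0.15,"tx": 0,"ty": 0,"tz": 0,"claw": 0},{"wx": 0,"wy": 0,"wz": 0.15,"tx": 0,"ty": 0,"tz": 0,"claw": 0},{"wx": 0,"wy": 0,"wz": 0.15,"tx": 0,"ty": 0,"tz": 0,"claw": 0},{"wx": 0,"wy": 0,"wz": 0.15,"tx": 0,"ty": 0,"tz": 0,"claw": 0},{"wx": 0,"wy": 0,"wz": 0.15,"tx": 0,"ty": 0,"tz": 0,"claw": 0},{"wx": 0,"wy": 0,"wz": 0.15,"tx": 0,"ty": 0,"tz": 0,"claw": 0},{"wx": 0,"wy": 0,"wz": 0.15,"tx": 0,"ty": 0,"tz": 0,"claw": 0},{"wx": 0,"wy": 0,"wz": 0.15,"tx": 0,"ty": 0,"tz": 0,"claw": 0},{"wx": 0,"wy": 0,"wz": 0.15,"tx": 0,"ty": 0,"tz": 0,"claw": 0},{"wx": 0,"wy": 0,"wz": 0.15,"tx": 0,"ty": 0,"tz": 0,"claw": 0},{"wx": 0,"wy": 0,"wz": 0.15,"tx": 0,"ty": 0,"tz": 0,"claw": 0}])

```text
clock: 14.1
eef_pos: [417.0, -293.8, 185.1]
tool_rot: [0.106, 0.994, 0.0, -0.0]
contact_force: [-0.0, 0.9, -0.6]
finger_gap: 0.997
gripper_force: 0.0
```

Request:
jog_arm(commands=[{"wx": 0,"wy": 0,"wz": 0.15,"tx": 0,"ty": 0,"tz": 0,"claw": 0},{"wx": 0,"wy": 0,"wz": 0.15,"tx": 0,"ty": 0,"tz": 0,"claw": 0},{"wx": 0,"wy": 0,"wz": 0.15,"tx": 0,"ty": 0,"tz": 0,"claw": 0},{"wx": 0,"wy": 0,"wz": 0.15,"tx": 0,"ty": 0,"tz": 0,"claw": 0},{"wx": 0,"wy": 0,"wz": 0.15,"tx": 0,"ty": 0,"tz": 0,"claw": 0},{"wx": 0,"wy": 0,"wz": 0.15,"tx": 0,"ty": 0,"tz": 0,"claw": 0},{"wx": 0,"wy": 0,"wz": 0.15,"tx": 0,"ty": 0,"tz": 0,"claw": 0},{"wx": 0,"wy": 0,"wz": 0.15,"tx": 0,"ty": 0,"tz": 0,"claw": 0},{"wx": 0,"wy": 0,"wz": 0.15,"tx": 0,"ty": 0,"tz": 0,"claw": 0},{"wx": 0,"wy": 0,"wz": 0.15,"tx": 0,"ty": 0,"tz": 0,"claw": 0},{"wx": 0,"wy": 0,"wz": 0.15,"tx": 0,"ty": 0,"tz": 0,"claw": 0}])

```text
clock: 15.2
eef_pos: [417.1, -293.8, 185.1]
tool_rot: [0.802, 0.597, -0.0, -0.0]
contact_force: [0.8, -0.7, -0.0]
finger_gap: 1.0
gripper_force: 0.0
```

```bash
python3 -c "
from h import *
go(421,-293,97)
cv2.imwrite('pics/s3.png',r.capture('scene'))"
```

```text
t 15.2 p [ 417.1 -293.8  185.1] yawy -0.291 tilt [-0.001  0.   ] q [-0.61  0.26 -0.26  1.05 -0.    1.25] F [ 0.8 -0.7 -0. ] gap 1.0 gf 0.0
 shift cm [0.19 0.36 8.81] rows>= 1.8 wz None
```

View pics/s3.png

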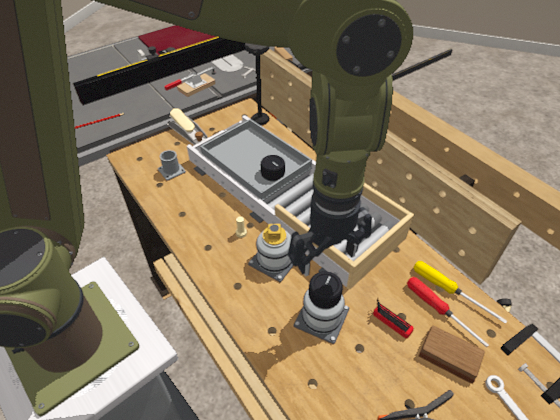

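Cover A stands in the tray at (273,168), and the gripper is above cover B at (325,290).

Request:
jog_arm(commands=[{"wx": 0,"wy": 0,"wz": 0,"tx": 0.19,"ty": 0.36,"tz": 0,"claw": 0},{"wx": 0,"wy": 0,"wz": 0,"tx": 0,"ty": 0,"tz": 2,"claw": 0},{"wx": 0,"wy": 0,"wz": 0,"tx": 0,"ty": 0,"tz": 2,"claw": 0},{"wx": 0,"wy": 0,"wz": 0,"tx": 0,"ty": 0,"tz": 1.6,"claw": 0},{"wx": 0,"wy": 0,"wz": 0,"tx": 0,"ty": 0,"tz": 1.6,"claw": 0},{"wx": 0,"wy": 0,"wz": 0,"tx": 0,"ty": 0,"tz": 1.6,"claw": 0},{"wx": 0,"wy": 0,"wz": 0,"tx": 0,"ty": 0,"tz": 0,"claw": 0},{"wx": 0,"wy": 0,"wz": 0,"tx": 0,"ty": 0,"tz": 0,"claw": 255},{"wx": 0,"wy": 0,"wz": 0,"tx": 0,"ty": 0,"tz": 0,"claw": 255},{"wx": 0,"wy": 0,"wz": 0,"tx": 0,"ty": 0,"tz": 0,"claw": 255},{"wx": 0,"wy": 0,"wz": 0,"tx": 0,"ty": 0,"tz": 0,"claw": 255},{"wx": 0,"wy": 0,"wz": 0,"tx": 0,"ty": 0,"tz": 0,"claw": 255}])

```text
clock: 16.45
eef_pos: [421.8, -293.5, 98.6]
tool_rot: [0.8, 0.6, 0.0, 0.001]
contact_force: [-1.9, 2.0, 6.0]
finger_gap: 0.732
gripper_force: 65.0
```

Request:
jog_arm(commands=[{"wx": 0,"wy": 0,"wz": -0.1,"tx": 0,"ty": 0,"tz": -0.015,"claw": 255},{"wx": 0,"wy": 0,"wz": -0.1,"tx": 0,"ty": 0,"tz": -0.015,"claw": 255},{"wx": 0,"wy": 0,"wz": -0.1,"tx": 0,"ty": 0,"tz": -0.015,"claw": 255},{"wx": 0,"wy": 0,"wz": -0.1,"tx": 0,"ty": 0,"tz": -0.015,"claw": 255}])

```text
clock: 16.85
eef_pos: [421.6, -293.1, 99.1]
tool_rot: [0.664, 0.748, 0.0, 0.0]
contact_force: [-1.1, 1.9, 5.5]
finger_gap: 0.726
gripper_force: 65.1
```

```bash
python3 -c "
from h import *
st();print(r.get_obs()['wrist_torque'])"
```

```text
t 16.85 p [ 421.6 -293.1   99.1] yawy 0.119 tilt [0.001 0.   ] q [-0.61  0.33 -0.4   0.84  0.    0.84] F [-1.1  1.9  5.5] gap 0.726 gf 65.1
[ 0.44361218  0.28771945 -0.16874111]
```

Request:
jog_arm(commands=[{"wx": 0,"wy": 0,"wz": -0.15,"tx": 0,"ty": 0,"tz": -0.0225,"claw": 255},{"wx": 0,"wy": 0,"wz": -0.15,"tx": 0,"ty": 0,"tz": -0.0225,"claw": 255},{"wx": 0,"wy": 0,"wz": -0.15,"tx": 0,"ty": 0,"tz": -0.0225,"claw": 255},{"wx": 0,"wy": 0,"wz": -0.15,"tx": 0,"ty": 0,"tz": -0.0225,"claw": 255},{"wx": 0,"wy": 0,"wz": -0.15,"tx": 0,"ty": 0,"tz": -0.0225,"claw": 255},{"wx": 0,"wy": 0,"wz": -0.15,"tx": 0,"ty": 0,"tz": -0.0225,"claw": 255},{"wx": 0,"wy": 0,"wz": -0.15,"tx": 0,"ty": 0,"tz": -0.0225,"claw": 255},{"wx": 0,"wy": 0,"wz": -0.15,"tx": 0,"ty": 0,"tz": -0.0225,"claw": 255},{"wx": 0,"wy": 0,"wz": -0.15,"tx": 0,"ty": 0,"tz": -0.0225,"claw": 255},{"wx": 0,"wy": 0,"wz": -0.15,"tx": 0,"ty": 0,"tz": -0.0225,"claw": 255},{"wx": 0,"wy": 0,"wz": -0.15,"tx": 0,"ty": 0,"tz": -0.0225,"claw": 255},{"wx": 0,"wy": 0,"wz": -0.15,"tx": 0,"ty": 0,"tz": -0.0225,"claw": 255}])

```text
clock: 18.05
eef_pos: [419.6, -293.4, 101.7]
tool_rot: [-0.174, 0.985, -0.0, -0.001]
contact_force: [-5.3, -0.3, 9.8]
finger_gap: 0.732
gripper_force: 65.4
```

Request:
jog_arm(commands=[{"wx": 0,"wy": 0,"wz": -0.15,"tx": 0,"ty": 0,"tz": -0.0225,"claw": 255},{"wx": 0,"wy": 0,"wz": -0.15,"tx": 0,"ty": 0,"tz": -0.0225,"claw": 255},{"wx": 0,"wy": 0,"wz": -0.15,"tx": 0,"ty": 0,"tz": -0.0225,"claw": 255},{"wx": 0,"wy": 0,"wz": -0.15,"tx": 0,"ty": 0,"tz": -0.0225,"claw": 255},{"wx": 0,"wy": 0,"wz": -0.15,"tx": 0,"ty": 0,"tz": -0.0225,"claw": 255},{"wx": 0,"wy": 0,"wz": -0.15,"tx": 0,"ty": 0,"tz": -0.0225,"claw": 255},{"wx": 0,"wy": 0,"wz": -0.15,"tx": 0,"ty": 0,"tz": -0.0225,"claw": 255},{"wx": 0,"wy": 0,"wz": -0.15,"tx": 0,"ty": 0,"tz": -0.0225,"claw": 255},{"wx": 0,"wy": 0,"wz": -0.15,"tx": 0,"ty": 0,"tz": -0.0225,"claw": 255},{"wx": 0,"wy": 0,"wz": -0.15,"tx": 0,"ty": 0,"tz": -0.0225,"claw": 255},{"wx": 0,"wy": 0,"wz": -0.15,"tx": 0,"ty": 0,"tz": -0.0225,"claw": 255},{"wx": 0,"wy": 0,"wz": 0,"tx": 0,"ty": 0,"tz": 0,"claw": 255}])

```text
clock: 19.25
eef_pos: [421.0, -294.7, 104.2]
tool_rot: [0.84, -0.543, 0.001, 0.002]
contact_force: [-3.4, -2.9, 5.4]
finger_gap: 0.729
gripper_force: 65.2
```

```bash
python3 -c "
from h import *
st();print(r.get_obs()['wrist_torque'])"
```

```text
t 19.25 p [ 421.  -294.7  104.2] yawy -2.719 tilt [-0.    -0.003] q [-0.61  0.33 -0.39  0.85 -0.   -2.6 ] F [-3.4 -2.9  5.4] gap 0.729 gf 65.2
[-0.61680622  0.80721865  0.05792801]
```

Request:
jog_arm(commands=[{"wx": 0,"wy": 0,"wz": 0,"tx": 0,"ty": 0,"tz": -0.3,"claw": 255},{"wx": 0,"wy": 0,"wz": 0,"tx": 0,"ty": 0,"tz": -0.3,"claw": 255},{"wx": 0,"wy": 0,"wz": 0,"tx": 0,"ty": 0,"tz": 0,"claw": 255}])

```text
clock: 19.55
eef_pos: [420.9, -294.2, 109.2]
tool_rot: [0.839, -0.544, 0.0, 0.001]
contact_force: [-2.5, -4.6, -1.2]
finger_gap: 0.73
gripper_force: 66.3
```

Request:
jog_arm(commands=[{"wx": 0,"wy": 0,"wz": 0,"tx": 0,"ty": 0,"tz": -1.5,"claw": 255},{"wx": 0,"wy": 0,"wz": 0,"tx": 0,"ty": 0,"tz": -1.5,"claw": 255},{"wx": 0,"wy": 0,"wz": 0,"tx": 0,"ty": 0,"tz": -2,"claw": 255},{"wx": 0,"wy": 0,"wz": 0,"tx": 0,"ty": 0,"tz": -2,"claw": 255},{"wx": 0,"wy": 0,"wz": 0.1,"tx": 0,"ty": 0,"tz": -1,"claw": 255},{"wx": 0,"wy": 0,"wz": 0.1,"tx": 0,"ty": 0,"tz": 0,"claw": 255},{"wx": 0,"wy": 0,"wz": 0.1,"tx": 0,"ty": 0,"tz": 0,"claw": 255},{"wx": 0,"wy": 0,"wz": 0.1,"tx": 0,"ty": 0,"tz": 0,"claw": 255},{"wx": 0,"wy": 0,"wz": 0,"tx": 0,"ty": 0,"tz": 0,"claw": 255}])

```text
clock: 20.45
eef_pos: [421.6, -292.5, 189.1]
tool_rot: [0.715, -0.699, -0.0, -0.001]
contact_force: [-1.1, -0.4, -0.7]
finger_gap: 0.727
gripper_force: 68.1
```

```bash
python3 - <<'E'
from h import *
go(600,144,187)
t=r.capture("top");s=r.capture("scene")
z=lambda im,x,y,w,h,f:cv2.resize(im[y:y+h,x:x+w],None,fx=f,fy=f,interpolation=cv2.INTER_CUBIC)
cv2.imwrite("pics/b1.png",np.vstack([z(t,165,140,210,110,3.5)[:,:720],z(s,140,110,240,70,3)]))
E
```

```text
t 20.45 p [ 421.6 -292.5  189.1] yawy -3.119 tilt [0.001 0.002] q [-0.61  0.26 -0.25  1.06  0.   -2.2 ] F [-1.1 -0.4 -0.7] gap 0.727 gf 68.1
 shift cm [-43.24 -18.81   0.29] rows>= 9.4 wz None
```

View pics/b1.png

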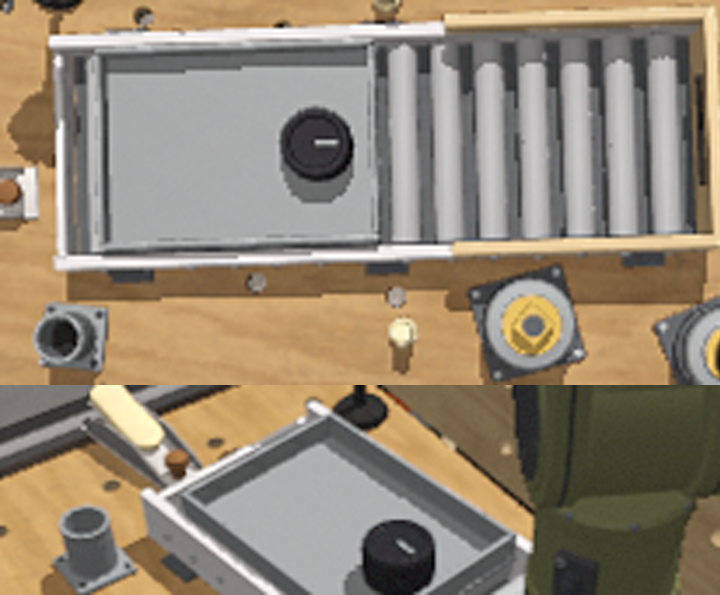

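The tray hasn't moved. Cover A sits inside it at (316,143), the neck of A is bare, and the flange is still at (68,338).

Request:
jog_arm(commands=[{"wx": 0,"wy": 0,"wz": 0,"tx": -3.6,"ty": -1.57,"tz": 0,"claw": 255},{"wx": 0,"wy": 0,"wz": 0,"tx": -3.6,"ty": -1.57,"tz": 0,"claw": 255},{"wx": 0,"wy": 0,"wz": 0,"tx": -3.6,"ty": -1.57,"tz": 0,"claw": 255},{"wx": 0,"wy": 0,"wz": 0,"tx": -3.6,"ty": -1.57,"tz": 0,"claw": 255},{"wx": 0,"wy": 0,"wz": 0,"tx": -3.6,"ty": -1.57,"tz": 0,"claw": 255},{"wx": 0,"wy": 0,"wz": 0,"tx": -3.6,"ty": -1.57,"tz": 0,"claw": 255},{"wx": 0,"wy": 0,"wz": 0,"tx": -3.6,"ty": -1.57,"tz": 0,"claw": 255},{"wx": 0,"wy": 0,"wz": 0,"tx": -3.6,"ty": -1.57,"tz": 0,"claw": 255},{"wx": 0,"wy": 0,"wz": 0,"tx": -3.6,"ty": -1.57,"tz": 0,"claw": 255},{"wx": 0,"wy": 0,"wz": 0,"tx": -3.6,"ty": -1.57,"tz": 0,"claw": 255},{"wx": 0,"wy": 0,"wz": 0,"tx": -3.6,"ty": -1.57,"tz": 0,"claw": 255},{"wx": 0,"wy": 0,"wz": 0,"tx": -3.6,"ty": -1.57,"tz": 0,"claw": 255}])

```text
clock: 21.75
eef_pos: [599.8, 145.0, 189.1]
tool_rot: [0.716, -0.698, -0.0, -0.0]
contact_force: [0.5, -0.9, -0.2]
finger_gap: 0.728
gripper_force: 68.2
```

```bash
python3 -c "
from h import *
go(600,146,110)"
```

```text
t 21.75 p [599.8 145.  189.1] yawy -3.117 tilt [-0.     0.001] q [ 0.24  0.44  0.02  1.15  0.   -1.36] F [ 0.5 -0.9 -0.2] gap 0.728 gf 68.2
 shift cm [-0.09 -0.02  7.91] rows>= 1.6 wz None
```

Request:
jog_arm(commands=[{"wx": 0,"wy": 0,"wz": 0,"tx": -0.1,"ty": 0,"tz": 2.5,"claw": 255},{"wx": 0,"wy": 0,"wz": 0,"tx": 0,"ty": 0,"tz": 2.5,"claw": 255},{"wx": 0,"wy": 0,"wz": 0,"tx": 0,"ty": 0,"tz": 2.5,"claw": 255},{"wx": 0,"wy": 0,"wz": 0,"tx": 0,"ty": 0,"tz": 2,"claw": 255},{"wx": 0,"wy": 0,"wz": 0,"tx": 0,"ty": 0,"tz": 1.5,"claw": 255},{"wx": 0,"wy": 0,"wz": 0,"tx": 0,"ty": 0,"tz": 1,"claw": 255},{"wx": 0,"wy": 0,"wz": 0,"tx": 0,"ty": 0,"tz": 0.7,"claw": 255},{"wx": 0,"wy": 0,"wz": 0,"tx": 0,"ty": 0,"tz": 0.4,"claw": 255},{"wx": 0,"wy": 0,"wz": 0,"tx": 0,"ty": 0,"tz": 0,"claw": 255},{"wx": 0,"wy": 0,"wz": 0,"tx": 0,"ty": 0,"tz": 0,"claw": 255}])

```text
clock: 22.75
eef_pos: [600.1, 144.2, 59.0]
tool_rot: [0.715, -0.699, 0.0, -0.001]
contact_force: [0.5, -0.1, -1.5]
finger_gap: 0.728
gripper_force: 68.2
```

Request:
jog_arm(commands=[{"wx": 0,"wy": 0,"wz": 0,"tx": 0,"ty": 0,"tz": 0.3,"claw": 255},{"wx": 0,"wy": 0,"wz": 0,"tx": 0,"ty": 0,"tz": 0,"claw": 0},{"wx": 0,"wy": 0,"wz": 0,"tx": 0,"ty": 0,"tz": 0,"claw": 0},{"wx": 0,"wy": 0,"wz": 0,"tx": 0,"ty": 0,"tz": 0,"claw": 0},{"wx": 0,"wy": 0,"wz": 0,"tx": 0,"ty": 0,"tz": 0,"claw": 0},{"wx": 0,"wy": 0,"wz": 0,"tx": 0,"ty": 0,"tz": -2,"claw": 0},{"wx": 0,"wy": 0,"wz": 0,"tx": 0,"ty": 0,"tz": -3,"claw": 0},{"wx": 0,"wy": 0,"wz": 0,"tx": 0,"ty": 0,"tz": -4,"claw": 0},{"wx": 0,"wy": 0,"wz": 0,"tx": 0,"ty": 0,"tz": -4,"claw": 0},{"wx": 0,"wy": 0,"wz": 0,"tx": 0,"ty": 0,"tz": 0,"claw": 0}])

```text
clock: 23.75
eef_pos: [603.4, 145.0, 191.9]
tool_rot: [0.715, -0.699, 0.003, -0.005]
contact_force: [1.2, 1.0, -0.1]
finger_gap: 0.994
gripper_force: 0.0
```

```bash
python3 - <<'E'
from h import *
go(429,300,150)
t=r.capture("top");s=r.capture("scene")
z=lambda im,x,y,w,h,f:cv2.resize(im[y:y+h,x:x+w],None,fx=f,fy=f,interpolation=cv2.INTER_CUBIC)
cv2.imwrite("pics/f1.png",np.hstack([z(t,165,215,50,50,8),z(s,145,140,50,50,8)]))
E
```

```text
t 23.75 p [603.4 145.  191.9] yawy -3.118 tilt [0.011 0.003] q [ 0.24  0.43  0.02  1.14 -0.   -1.36] F [ 1.2  1.  -0.1] gap 0.994 gf 0.0
 shift cm [-15.89  17.11   4.03] rows>= 4.7 wz None
```

View pics/f1.png

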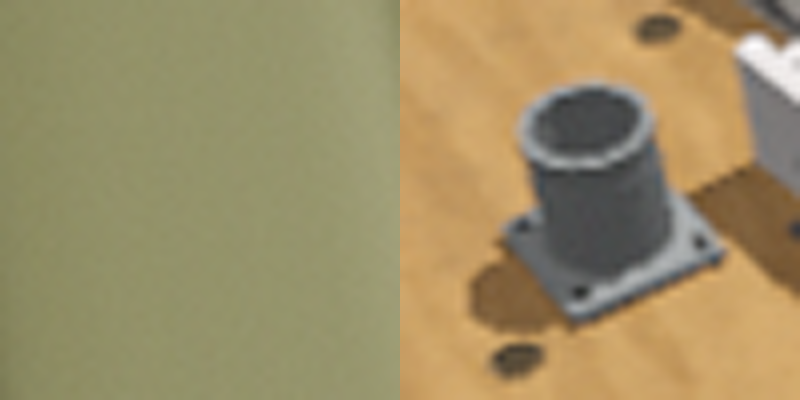

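The flange hasn't moved: its rim is centred at scene pixel (168.4,155.5) and its plate at (171.9,171.1).

```bash
python3 - <<'E'
from h import *
print(plane("scene",(168.4,155.5),58),plane("top",(182.8,236.4),58),plane("scene",(171.9,171.1),8),proj("top",(429,300,58)))
E
```

```text
[428.91472789 304.05012898  58.        ] [428.79528486 301.46116546  58.        ] [425.20738373 296.98630191   8.        ] [183.26337224 236.33863728]
```

Request:
jog_arm(commands=[{"wx": 0,"wy": 0,"wz": 0,"tx": -2.65,"ty": 2.85,"tz": 0,"claw": 0},{"wx": 0,"wy": 0,"wz": 0,"tx": -2.65,"ty": 2.85,"tz": 0,"claw": 0},{"wx": 0,"wy": 0,"wz": 0,"tx": -2.65,"ty": 2.85,"tz": 0,"claw": 0},{"wx": 0,"wy": 0,"wz": 0,"tx": -2.65,"ty": 2.85,"tz": 0,"claw": 0},{"wx": 0,"wy": 0,"wz": 0,"tx": -2.65,"ty": 2.85,"tz": 0,"claw": 0},{"wx": 0,"wy": 0,"wz": 0,"tx": -2.65,"ty": 2.85,"tz": 0,"claw": 0},{"wx": 0,"wy": 0,"wz": 0,"tx": 0,"ty": 0,"tz": 2,"claw": 0},{"wx": 0,"wy": 0,"wz": 0,"tx": 0,"ty": 0,"tz": 2,"claw": 0},{"wx": 0,"wy": 0,"wz": 0,"tx": 0,"ty": 0,"tz": 2,"claw": 0},{"wx": 0,"wy": 0,"wz": 0,"tx": 0,"ty": 0,"tz": 0,"claw": 0}])

```text
clock: 24.85
eef_pos: [421.4, 297.0, 121.3]
tool_rot: [0.715, -0.699, -0.001, 0.004]
contact_force: [-0.8, -1.4, 0.2]
finger_gap: 0.999
gripper_force: 0.0
```

```bash
python3 -c "
from h import *
go(429,300,24)"
```

```text
t 24.85 p [421.4 297.  121.3] yawy -3.118 tilt [-0.007 -0.005] q [ 0.61  0.32 -0.35  0.91 -0.   -0.98] F [-0.8 -1.4  0.2] gap 0.999 gf 0.0
 shift cm [-0.33 -0.83  9.72] rows>= 2.0 wz None
```

The open fingers would pass within about 6 mm of the rail, so I'll turn the gripper before going down.

Request:
jog_arm(commands=[{"wx": 0,"wy": 0,"wz": 0.15,"tx": 0,"ty": 0,"tz": 0,"claw": 0},{"wx": 0,"wy": 0,"wz": 0.15,"tx": 0,"ty": 0,"tz": 0,"claw": 0},{"wx": 0,"wy": 0,"wz": 0.15,"tx": 0,"ty": 0,"tz": 0,"claw": 0},{"wx": 0,"wy": 0,"wz": 0.15,"tx": 0,"ty": 0,"tz": 0,"claw": 0},{"wx": 0,"wy": 0,"wz": 0.15,"tx": 0,"ty": 0,"tz": 0,"claw": 0},{"wx": 0,"wy": 0,"wz": 0.15,"tx": 0,"ty": 0,"tz": 0,"claw": 0}])

```text
clock: 25.45
eef_pos: [424.6, 298.7, 125.3]
tool_rot: [-0.337, 0.941, -0.0, -0.0]
contact_force: [-0.1, 0.3, -0.5]
finger_gap: 0.997
gripper_force: 0.0
```

```bash
python3 -c "
from h import *
go(428,301,23)"
```

```text
t 25.45 p [424.6 298.7 125.3] yawy 2.258 tilt [-0.001 -0.001] q [ 0.61  0.32 -0.34  0.91 -0.   -0.07] F [-0.1  0.3 -0.5] gap 0.997 gf 0.0
 shift cm [-0.41 -0.04 10.23] rows>= 2.0 wz None
```

Request:
jog_arm(commands=[{"wx": 0,"wy": 0,"wz": 0,"tx": -0.4,"ty": 0,"tz": 0,"claw": 0},{"wx": 0,"wy": 0,"wz": 0,"tx": 0,"ty": 0,"tz": 2,"claw": 0},{"wx": 0,"wy": 0,"wz": 0,"tx": 0,"ty": 0,"tz": 2,"claw": 0},{"wx": 0,"wy": 0,"wz": 0,"tx": 0,"ty": 0,"tz": 2,"claw": 0},{"wx": 0,"wy": 0,"wz": 0,"tx": 0,"ty": 0,"tz": 2,"claw": 0},{"wx": 0,"wy": 0,"wz": 0,"tx": 0,"ty": 0,"tz": 2,"claw": 0},{"wx": 0,"wy": 0,"wz": 0,"tx": 0,"ty": 0,"tz": 0,"claw": 0},{"wx": 0,"wy": 0,"wz": 0,"tx": 0,"ty": 0,"tz": 0,"claw": 0}])

```text
clock: 26.25
eef_pos: [427.9, 301.5, 25.4]
tool_rot: [-0.341, 0.94, -0.0, -0.0]
contact_force: [0.4, -0.1, 0.2]
finger_gap: 1.0
gripper_force: 0.0
```

Request:
jog_arm(commands=[{"wx": 0,"wy": 0,"wz": 0,"tx": 0,"ty": 0,"tz": 0,"claw": 255},{"wx": 0,"wy": 0,"wz": 0,"tx": 0,"ty": 0,"tz": 0,"claw": 255},{"wx": 0,"wy": 0,"wz": 0,"tx": 0,"ty": 0,"tz": 0,"claw": 255},{"wx": 0,"wy": 0,"wz": 0,"tx": 0,"ty": 0,"tz": 0,"claw": 255},{"wx": 0,"wy": 0,"wz": 0,"tx": 0,"ty": 0,"tz": 0,"claw": 255},{"wx": 0,"wy": 0,"wz": 0,"tx": 0,"ty": 0,"tz": 0,"claw": 255},{"wx": 0,"wy": 0,"wz": 0,"tx": 0,"ty": 0,"tz": 0,"claw": 255}])

```text
clock: 26.95
eef_pos: [428.7, 302.5, 26.7]
tool_rot: [-0.34, 0.94, 0.001, 0.001]
contact_force: [-0.5, 0.0, 6.4]
finger_gap: 0.522
gripper_force: 61.2
```

Request:
jog_arm(commands=[{"wx": 0,"wy": 0,"wz": 0,"tx": 0,"ty": 0,"tz": -1,"claw": 255},{"wx": 0,"wy": 0,"wz": 0,"tx": 0,"ty": 0,"tz": -2,"claw": 255},{"wx": 0,"wy": 0,"wz": 0,"tx": 0,"ty": 0,"tz": -2.5,"claw": 255},{"wx": 0,"wy": 0,"wz": 0,"tx": 0,"ty": 0,"tz": -2.5,"claw": 255},{"wx": 0,"wy": 0,"wz": 0,"tx": 0,"ty": 0,"tz": -2.5,"claw": 255},{"wx": 0,"wy": 0,"wz": 0,"tx": 0,"ty": 0,"tz": -2.5,"claw": 255},{"wx": 0,"wy": 0,"wz": 0,"tx": 0,"ty": 0,"tz": 0,"claw": 255}])

```text
clock: 27.65
eef_pos: [430.1, 303.0, 159.4]
tool_rot: [-0.34, 0.94, 0.001, 0.004]
contact_force: [1.2, -0.3, -0.3]
finger_gap: 0.526
gripper_force: 61.3
```

```bash
python3 - <<'E'
from h import *
go(598,217,160)
t=r.capture("top");s=r.capture("scene")
z=lambda im,x,y,w,h,f:cv2.resize(im[y:y+h,x:x+w],None,fx=f,fy=f,interpolation=cv2.INTER_CUBIC)
cv2.imwrite("pics/f2.png",np.hstack([z(t,160,140,130,130,3),z(s,120,70,220,150,2.6)[:,:400]]))
E
```

```text
t 27.65 p [430.1 303.  159.4] yawy 2.265 tilt [0.006 0.004] q [ 0.61  0.3  -0.28  0.99 -0.   -0.08] F [ 1.2 -0.3 -0.3] gap 0.526 gf 61.3
 shift cm [-7.400e+00 -1.736e+01  1.000e-02] rows>= 3.8 wz None
```

View pics/f2.png

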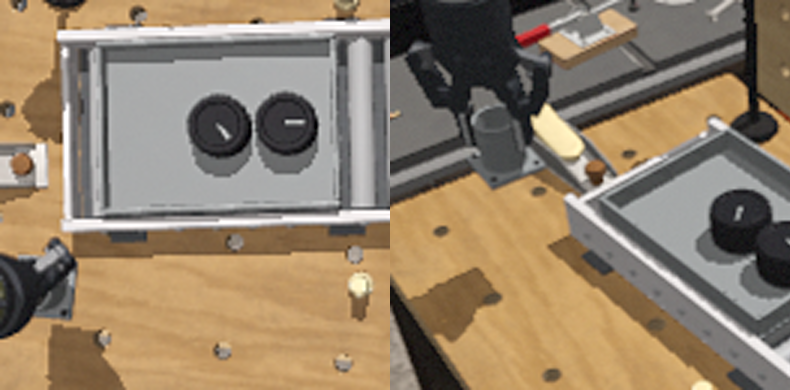

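The flange is held upright, and both covers are in the tray at (218,126) and (287,124) in the left crop, with room for the flange on the left.

Request:
jog_arm(commands=[{"wx": 0,"wy": 0,"wz": 0,"tx": -1.23,"ty": -2.9,"tz": 0,"claw": 255},{"wx": 0,"wy": 0,"wz": 0,"tx": -1.23,"ty": -2.9,"tz": 0,"claw": 255},{"wx": 0,"wy": 0,"wz": 0,"tx": -1.23,"ty": -2.9,"tz": 0,"claw": 255},{"wx": 0,"wy": 0,"wz": 0,"tx": -1.23,"ty": -2.9,"tz": 0,"claw": 255},{"wx": 0,"wy": 0,"wz": 0,"tx": -1.23,"ty": -2.9,"tz": 0,"claw": 255},{"wx": 0,"wy": 0,"wz": 0,"tx": -1.23,"ty": -2.9,"tz": 0,"claw": 255},{"wx": 0,"wy": 0,"wz": 0,"tx": 0,"ty": 0,"tz": 0,"claw": 255},{"wx": 0,"wy": 0,"wz": 0,"tx": 0,"ty": 0,"tz": 0,"claw": 255}])

```text
clock: 28.55
eef_pos: [595.0, 214.3, 153.2]
tool_rot: [-0.34, 0.941, 0.0, -0.002]
contact_force: [0.2, -0.0, -1.5]
finger_gap: 0.524
gripper_force: 61.6
```

```bash
python3 -c "
from h import *
go(598,217,75)"
```

```text
t 28.55 p [595.  214.3 153.2] yawy 2.264 tilt [-0.004 -0.001] q [ 0.35  0.48  0.    1.09  0.   -0.35] F [ 0.2 -0.  -1.5] gap 0.524 gf 61.6
 shift cm [-0.43  0.01  7.82] rows>= 1.6 wz None
```

Request:
jog_arm(commands=[{"wx": 0,"wy": 0,"wz": 0,"tx": -0.4,"ty": 0,"tz": 1.5,"claw": 255},{"wx": 0,"wy": 0,"wz": 0,"tx": 0,"ty": 0,"tz": 2,"claw": 255},{"wx": 0,"wy": 0,"wz": 0,"tx": 0,"ty": 0,"tz": 1.5,"claw": 255},{"wx": 0,"wy": 0,"wz": 0,"tx": 0,"ty": 0,"tz": 1.3,"claw": 255},{"wx": 0,"wy": 0,"wz": 0,"tx": 0,"ty": 0,"tz": 0.8,"claw": 255},{"wx": 0,"wy": 0,"wz": 0,"tx": 0,"ty": 0,"tz": 0.4,"claw": 255},{"wx": 0,"wy": 0,"wz": 0,"tx": 0,"ty": 0,"tz": 0,"claw": 255},{"wx": 0,"wy": 0,"wz": 0,"tx": 0,"ty": 0,"tz": 0,"claw": 255}])

```text
clock: 29.35
eef_pos: [599.5, 217.9, 80.9]
tool_rot: [-0.34, 0.94, -0.0, 0.001]
contact_force: [-0.9, 1.0, -0.5]
finger_gap: 0.521
gripper_force: 61.6
```

Request:
jog_arm(commands=[{"wx": 0,"wy": 0,"wz": 0,"tx": 0,"ty": 0,"tz": 0.4,"claw": 255},{"wx": 0,"wy": 0,"wz": 0,"tx": 0,"ty": 0,"tz": 0.3,"claw": 255},{"wx": 0,"wy": 0,"wz": 0,"tx": 0,"ty": 0,"tz": 0,"claw": 255},{"wx": 0,"wy": 0,"wz": 0,"tx": 0,"ty": 0,"tz": 0,"claw": 255}])

```text
clock: 29.75
eef_pos: [599.0, 217.6, 73.3]
tool_rot: [-0.34, 0.94, -0.0, -0.0]
contact_force: [0.2, -0.4, -1.0]
finger_gap: 0.52
gripper_force: 61.6
```

Request:
jog_arm(commands=[{"wx": 0,"wy": 0,"wz": 0,"tx": 0,"ty": 0,"tz": 0.1,"claw": 255},{"wx": 0,"wy": 0,"wz": 0,"tx": 0,"ty": 0,"tz": 0,"claw": 75},{"wx": 0,"wy": 0,"wz": 0,"tx": 0,"ty": 0,"tz": 0,"claw": 75},{"wx": 0,"wy": 0,"wz": 0,"tx": 0,"ty": 0,"tz": 0,"claw": 75},{"wx": 0,"wy": 0,"wz": 0,"tx": 0,"ty": 0,"tz": 0,"claw": 75},{"wx": 0,"wy": 0,"wz": 0,"tx": 0,"ty": 0,"tz": -1.5,"claw": 75},{"wx": 0,"wy": 0,"wz": 0,"tx": 0,"ty": 0,"tz": -2.5,"claw": 75},{"wx": 0,"wy": 0,"wz": 0,"tx": 0,"ty": 0,"tz": -3,"claw": 75},{"wx": 0,"wy": 0,"wz": 0,"tx": 0,"ty": 0,"tz": -3,"claw": 75},{"wx": 0,"wy": 0,"wz": 0,"tx": 0,"ty": 0,"tz": -2,"claw": 255},{"wx": 0,"wy": 0,"wz": 0,"tx": 0,"ty": 0,"tz": 0,"claw": 255}])

```text
clock: 30.85
eef_pos: [601.2, 218.4, 196.1]
tool_rot: [-0.34, 0.94, 0.0, 0.004]
contact_force: [0.0, 0.1, -0.0]
finger_gap: 0.376
gripper_force: 0.0
```

```bash
python3 - <<'E'
from h import *
go(595,325,150,1.6)
s=r.capture("scene")
cv2.imwrite("pics/s4.png",s)
E
```

```text
t 30.85 p [601.2 218.4 196.1] yawy 2.265 tilt [0.007 0.002] q [ 0.35  0.47  0.09  1.18  0.   -0.35] F [ 0.   0.1 -0. ] gap 0.376 gf 0.0
 after turn: [ 0.34 10.66  4.63]
 shift cm [-6.31  8.6   4.63] rows>= 2.3 wz 0.6649960980527423
```

View pics/s4.png

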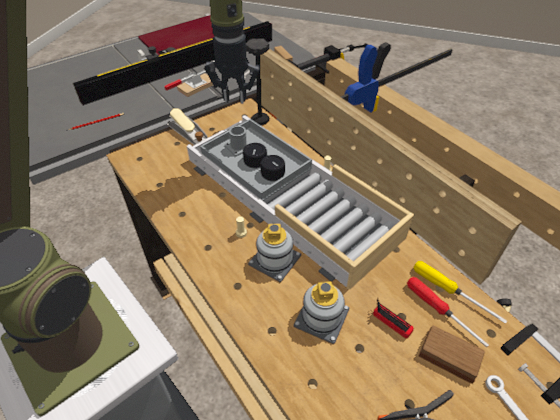

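All three parts are in the tray: the flange at (238,137) and the covers at (255,153) and (273,167). Next I push the tray.

Request:
jog_arm(commands=[{"wx": 0,"wy": 0,"wz": -0.15,"tx": 0,"ty": 0,"tz": 0,"claw": 255},{"wx": 0,"wy": 0,"wz": -0.15,"tx": 0,"ty": 0,"tz": 0,"claw": 255},{"wx": 0,"wy": 0,"wz": -0.15,"tx": 0,"ty": 0,"tz": 0,"claw": 255},{"wx": 0,"wy": 0,"wz": -0.15,"tx": 0,"ty": 0,"tz": 0,"claw": 255},{"wx": 0,"wy": 0,"wz": -0.15,"tx": 0,"ty": 0,"tz": 0,"claw": 255},{"wx": 0,"wy": 0,"wz": -0.15,"tx": 0,"ty": 0,"tz": 0,"claw": 255},{"wx": 0,"wy": 0,"wz": 0,"tx": -2.2,"ty": 0,"tz": 0,"claw": 255},{"wx": 0,"wy": 0,"wz": 0,"tx": -2.2,"ty": 0,"tz": 0,"claw": 255},{"wx": 0,"wy": 0,"wz": 0,"tx": -2.2,"ty": 0,"tz": 0,"claw": 255},{"wx": 0,"wy": 0,"wz": 0,"tx": -2.0,"ty": 0,"tz": 0,"claw": 255},{"wx": 0,"wy": 0,"wz": 0,"tx": 0,"ty": 0,"tz": 0,"claw": 255}])

```text
clock: 32.0
eef_pos: [596.2, 306.0, 190.6]
tool_rot: [0.716, -0.698, -0.001, 0.001]
contact_force: [-0.4, -0.3, 0.0]
finger_gap: -0.001
gripper_force: 0.0
```

```bash
python3 - <<'E'
from h import *
go(598,300,56,0.0325)
t=r.capture("top")
z=lambda im,x,y,w,h,f:cv2.resize(im[y:y+h,x:x+w],None,fx=f,fy=f,interpolation=cv2.INTER_CUBIC)
cv2.imwrite("pics/p1.png",z(t,130,130,150,110,5))
E
```

```text
t 32.0 p [596.2 306.  190.6] yawy -3.115 tilt [-0.002 -0.   ] q [ 0.47  0.53  0.18  1.22  0.   -1.12] F [-0.4 -0.3  0. ] gap -0.001 gf 0.0
 after turn: [ 0.6  -0.18 13.46]
 shift cm [ 0.6  -0.19 13.46] rows>= 2.7 wz -0.0062455482366745585
```

View pics/p1.png

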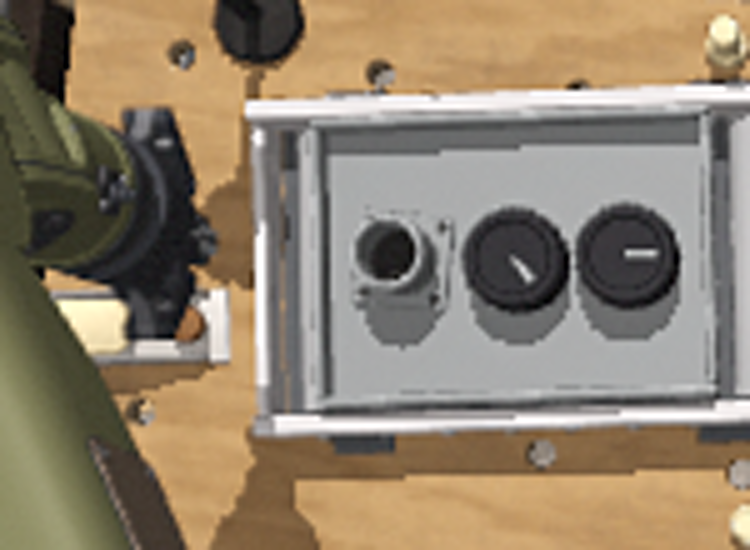

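The tray still stands clear of the lip, with a gap at crop columns 270 to 303. The tool goes down into it behind the end wall.

Request:
jog_arm(commands=[{"wx": 0,"wy": 0,"wz": -0.006,"tx": 0.6,"ty": -0.2,"tz": 2,"claw": 255},{"wx": 0,"wy": 0,"wz": 0,"tx": 0,"ty": 0,"tz": 2.5,"claw": 255},{"wx": 0,"wy": 0,"wz": 0,"tx": 0,"ty": 0,"tz": 2.5,"claw": 255},{"wx": 0,"wy": 0,"wz": 0,"tx": 0,"ty": 0,"tz": 2,"claw": 255},{"wx": 0,"wy": 0,"wz": 0,"tx": 0,"ty": 0,"tz": 1.5,"claw": 255},{"wx": 0,"wy": 0,"wz": 0,"tx": 0,"ty": 0,"tz": 1.5,"claw": 255},{"wx": 0,"wy": 0,"wz": 0,"tx": 0,"ty": 0,"tz": 1.3,"claw": 255},{"wx": 0,"wy": 0,"wz": 0,"tx": 0,"ty": 0,"tz": 0,"claw": 255},{"wx": 0,"wy": 0,"wz": 0,"tx": 0,"ty": 0,"tz": 0,"claw": 255}])

```text
clock: 32.95
eef_pos: [599.1, 297.2, 59.2]
tool_rot: [0.717, -0.697, -0.0, 0.0]
contact_force: [-0.6, -0.2, -0.4]
finger_gap: 0.0
gripper_force: 0.0
```

```bash
python3 -c "
from h import *
go(608,-9,57)"
```

```text
t 32.95 p [599.1 297.2  59.2] yawy -3.113 tilt [-0.001 -0.   ] q [ 0.46  0.61 -0.04  0.93 -0.   -1.14] F [-0.6 -0.2 -0.4] gap 0.0 gf 0.0
 shift cm [ 3.063e+01 -1.000e-02  2.400e-01] rows>= 6.1 wz None
```

Request:
jog_arm(commands=[{"wx": 0,"wy": 0,"wz": 0,"tx": 0.3,"ty": 0,"tz": 0.1,"claw": 255},{"wx": 0,"wy": 0,"wz": 0,"tx": 0.3,"ty": 0,"tz": 0,"claw": 255},{"wx": 0,"wy": 0,"wz": 0,"tx": 0.3,"ty": 0,"tz": 0,"claw": 255},{"wx": 0,"wy": 0,"wz": 0,"tx": 0.3,"ty": 0,"tz": 0,"claw": 255},{"wx": 0,"wy": 0,"wz": 0,"tx": 0.3,"ty": 0,"tz": 0,"claw": 255},{"wx": 0,"wy": 0,"wz": 0,"tx": 0.3,"ty": 0,"tz": 0,"claw": 255},{"wx": 0,"wy": 0,"wz": 0,"tx": 0.4,"ty": 0,"tz": 0,"claw": 255},{"wx": 0,"wy": 0,"wz": 0,"tx": 0.5,"ty": 0,"tz": 0,"claw": 255},{"wx": 0,"wy": 0,"wz": 0,"tx": 0.5,"ty": 0,"tz": 0,"claw": 255},{"wx": 0,"wy": 0,"wz": 0,"tx": 0.5,"ty": 0,"tz": 0,"claw": 255},{"wx": 0,"wy": 0,"wz": 0,"tx": 0.5,"ty": 0,"tz": 0,"claw": 255},{"wx": 0,"wy": 0,"wz": 0,"tx": 0.5,"ty": 0,"tz": 0,"claw": 255}])

```text
clock: 34.15
eef_pos: [601.0, 250.4, 58.6]
tool_rot: [0.717, -0.697, 0.0, -0.0]
contact_force: [1.2, 2.4, 1.8]
finger_gap: -0.001
gripper_force: 1.3
```

Request:
jog_arm(commands=[{"wx": 0,"wy": 0,"wz": 0,"tx": 0.5,"ty": 0,"tz": 0,"claw": 255},{"wx": 0,"wy": 0,"wz": 0,"tx": 0.6,"ty": 0,"tz": 0,"claw": 255},{"wx": 0,"wy": 0,"wz": 0,"tx": 0.6,"ty": 0,"tz": 0,"claw": 255},{"wx": 0,"wy": 0,"wz": 0,"tx": 0.6,"ty": 0,"tz": 0,"claw": 255},{"wx": 0,"wy": 0,"wz": 0,"tx": 0.6,"ty": 0,"tz": 0,"claw": 255},{"wx": 0,"wy": 0,"wz": 0,"tx": 0.6,"ty": 0,"tz": 0,"claw": 255},{"wx": 0,"wy": 0,"wz": 0,"tx": 0.6,"ty": 0,"tz": 0,"claw": 255},{"wx": 0,"wy": 0,"wz": 0,"tx": 0.6,"ty": 0,"tz": 0,"claw": 255},{"wx": 0,"wy": 0,"wz": 0,"tx": 0.6,"ty": 0,"tz": 0,"claw": 255},{"wx": 0,"wy": 0,"wz": 0,"tx": 0.6,"ty": 0,"tz": 0,"claw": 255},{"wx": 0,"wy": 0,"wz": 0,"tx": 0.6,"ty": 0,"tz": 0,"claw": 255},{"wx": 0,"wy": 0,"wz": 0,"tx": 0.6,"ty": 0,"tz": 0,"claw": 255}])

```text
clock: 35.35
eef_pos: [602.6, 179.3, 58.3]
tool_rot: [0.717, -0.697, -0.0, -0.0]
contact_force: [1.4, 3.4, -0.5]
finger_gap: -0.001
gripper_force: 1.4
```

```bash
python3 - <<'E'
from h import *
go(608,-9,57,.0325)
cv2.imwrite("pics/p2.png",r.capture("scene"))
E
```

```text
t 35.35 p [602.6 179.3  58.3] yawy -3.112 tilt [-0.  0.] q [ 0.29  0.55 -0.16  0.87  0.   -1.31] F [ 1.4  3.4 -0.5] gap -0.001 gf 1.4
 after turn: [18.84  0.07  0.13]
 shift cm [1.884e+01 1.000e-02 1.300e-01] rows>= 3.8 wz -0.0031035918534119133
```

View pics/p2.png

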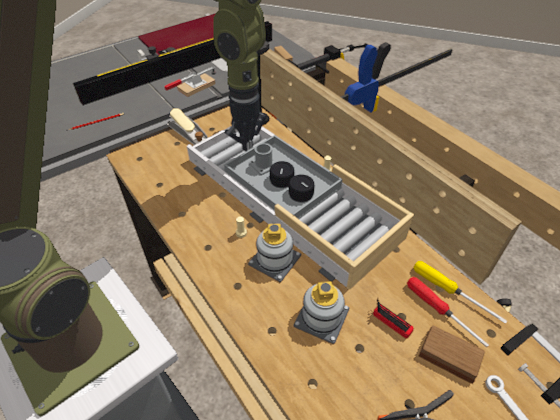

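The tray is rolling straight, with the contents upright at (262,155), (282,174) and (301,187).

Request:
jog_arm(commands=[{"wx": 0,"wy": 0,"wz": 0,"tx": 0.6,"ty": 0,"tz": 0,"claw": 255},{"wx": 0,"wy": 0,"wz": 0,"tx": 0.6,"ty": 0,"tz": 0,"claw": 255},{"wx": 0,"wy": 0,"wz": 0,"tx": 0.6,"ty": 0,"tz": 0,"claw": 255},{"wx": 0,"wy": 0,"wz": 0,"tx": 0.6,"ty": 0,"tz": 0,"claw": 255},{"wx": 0,"wy": 0,"wz": 0,"tx": 0.6,"ty": 0,"tz": 0,"claw": 255},{"wx": 0,"wy": 0,"wz": 0,"tx": 0.6,"ty": 0,"tz": 0,"claw": 255},{"wx": 0,"wy": 0,"wz": 0,"tx": 0.6,"ty": 0,"tz": 0,"claw": 255},{"wx": 0,"wy": 0,"wz": 0,"tx": 0.6,"ty": 0,"tz": 0,"claw": 255},{"wx": 0,"wy": 0,"wz": 0,"tx": 0.6,"ty": 0,"tz": 0,"claw": 255},{"wx": 0,"wy": 0,"wz": 0,"tx": 0.6,"ty": 0,"tz": 0,"claw": 255},{"wx": 0,"wy": 0,"wz": 0,"tx": 0.6,"ty": 0,"tz": 0,"claw": 255},{"wx": 0,"wy": 0,"wz": 0,"tx": 0.6,"ty": 0,"tz": 0,"claw": 255}])

```text
clock: 36.6
eef_pos: [604.7, 107.1, 58.3]
tool_rot: [0.717, -0.697, 0.0, 0.0]
contact_force: [0.4, 1.2, -2.0]
finger_gap: 0.0
gripper_force: 1.0
```

Request:
jog_arm(commands=[{"wx": 0,"wy": 0,"wz": 0,"tx": 0.6,"ty": 0,"tz": 0,"claw": 255},{"wx": 0,"wy": 0,"wz": 0,"tx": 0.6,"ty": 0,"tz": 0,"claw": 255},{"wx": 0,"wy": 0,"wz": 0,"tx": 0.6,"ty": 0,"tz": 0,"claw": 255},{"wx": 0,"wy": 0,"wz": 0,"tx": 0.6,"ty": 0,"tz": 0,"claw": 255},{"wx": 0,"wy": 0,"wz": 0,"tx": 0.6,"ty": 0,"tz": 0,"claw": 255},{"wx": 0,"wy": 0,"wz": 0,"tx": 0.6,"ty": 0,"tz": 0,"claw": 255},{"wx": 0,"wy": 0,"wz": 0,"tx": 0.6,"ty": 0,"tz": 0,"claw": 255},{"wx": 0,"wy": 0,"wz": 0,"tx": 0.6,"ty": 0,"tz": 0,"claw": 255},{"wx": 0,"wy": 0,"wz": 0,"tx": 0.6,"ty": 0,"tz": 0,"claw": 255},{"wx": 0,"wy": 0,"wz": 0,"tx": 0.5,"ty": 0,"tz": 0,"claw": 255},{"wx": 0,"wy": 0,"wz": 0,"tx": 0.4,"ty": 0,"tz": 0,"claw": 255},{"wx": 0,"wy": 0,"wz": 0,"tx": 0.3,"ty": 0,"tz": 0,"claw": 255}])

```text
clock: 37.8
eef_pos: [606.9, 41.3, 58.5]
tool_rot: [0.717, -0.697, 0.0, -0.0]
contact_force: [0.4, 2.0, -1.7]
finger_gap: 0.001
gripper_force: 1.0
```

Request:
jog_arm(commands=[{"wx": 0,"wy": 0,"wz": 0,"tx": 0.3,"ty": 0,"tz": 0,"claw": 255},{"wx": 0,"wy": 0,"wz": 0,"tx": 0.3,"ty": 0,"tz": 0,"claw": 255},{"wx": 0,"wy": 0,"wz": 0,"tx": 0.3,"ty": 0,"tz": 0,"claw": 255},{"wx": 0,"wy": 0,"wz": 0,"tx": 0.3,"ty": 0,"tz": 0,"claw": 255},{"wx": 0,"wy": 0,"wz": 0,"tx": 0.3,"ty": 0,"tz": 0,"claw": 255},{"wx": 0,"wy": 0,"wz": 0,"tx": 0.3,"ty": 0,"tz": 0,"claw": 255},{"wx": 0,"wy": 0,"wz": 0,"tx": 0.3,"ty": 0,"tz": 0,"claw": 255},{"wx": 0,"wy": 0,"wz": 0,"tx": 0.2,"ty": 0,"tz": 0,"claw": 255},{"wx": 0,"wy": 0,"wz": 0,"tx": 0.2,"ty": 0,"tz": 0,"claw": 255},{"wx": 0,"wy": 0,"wz": 0,"tx": 0.2,"ty": 0,"tz": 0,"claw": 255}])

```text
clock: 38.8
eef_pos: [607.6, 14.7, 58.5]
tool_rot: [0.717, -0.697, 0.0, -0.0]
contact_force: [1.6, 2.4, 1.3]
finger_gap: 0.002
gripper_force: 1.1
```

Request:
jog_arm(commands=[{"wx": 0,"wy": 0,"wz": 0,"tx": 0.2,"ty": 0,"tz": 0,"claw": 255},{"wx": 0,"wy": 0,"wz": 0,"tx": 0.2,"ty": 0,"tz": 0,"claw": 255},{"wx": 0,"wy": 0,"wz": 0,"tx": 0.2,"ty": 0,"tz": 0,"claw": 255},{"wx": 0,"wy": 0,"wz": 0,"tx": 0.2,"ty": 0,"tz": 0,"claw": 255},{"wx": 0,"wy": 0,"wz": 0,"tx": 0.2,"ty": 0,"tz": 0,"claw": 255},{"wx": 0,"wy": 0,"wz": 0,"tx": 0.2,"ty": 0,"tz": 0,"claw": 255},{"wx": 0,"wy": 0,"wz": 0,"tx": 0.2,"ty": 0,"tz": 0,"claw": 255},{"wx": 0,"wy": 0,"wz": 0,"tx": 0.2,"ty": 0,"tz": 0,"claw": 255}])

```text
clock: 39.6
eef_pos: [607.8, -1.4, 58.3]
tool_rot: [0.717, -0.697, -0.0, 0.0]
contact_force: [0.4, 1.3, 1.2]
finger_gap: 0.005
gripper_force: 0.9
```

Request:
jog_arm(commands=[{"wx": 0,"wy": 0,"wz": 0,"tx": 0.1,"ty": 0,"tz": 0,"claw": 255},{"wx": 0,"wy": 0,"wz": 0,"tx": 0.1,"ty": 0,"tz": 0,"claw": 255},{"wx": 0,"wy": 0,"wz": 0,"tx": 0.1,"ty": 0,"tz": 0,"claw": 255},{"wx": 0,"wy": 0,"wz": 0,"tx": 0.1,"ty": 0,"tz": 0,"claw": 255}])

```text
clock: 40.0
eef_pos: [607.9, -4.4, 58.3]
tool_rot: [0.718, -0.697, -0.001, -0.001]
contact_force: [1.1, 5.2, 1.5]
finger_gap: 0.0
gripper_force: 2.8
```

Request:
jog_arm(commands=[{"wx": 0,"wy": 0,"wz": 0,"tx": 0.1,"ty": 0,"tz": 0,"claw": 255},{"wx": 0,"wy": 0,"wz": 0,"tx": 0.1,"ty": 0,"tz": 0,"claw": 255},{"wx": 0,"wy": 0,"wz": 0,"tx": 0,"ty": 0,"tz": 0,"claw": 255}])

```text
clock: 40.3
eef_pos: [607.9, -4.5, 58.4]
tool_rot: [0.718, -0.696, -0.002, -0.002]
contact_force: [0.3, 9.5, 2.3]
finger_gap: -0.005
gripper_force: 4.5
```

Contact force is climbing (9.5 N) with no further travel, so the tray is against the stop. I'll back off and lift clear.

Request:
jog_arm(commands=[{"wx": 0,"wy": 0,"wz": 0,"tx": -0.5,"ty": 0,"tz": 0,"claw": 255},{"wx": 0,"wy": 0,"wz": 0,"tx": -1.5,"ty": 0,"tz": 0,"claw": 255},{"wx": 0,"wy": 0,"wz": 0,"tx": -2,"ty": 0,"tz": 0,"claw": 255},{"wx": 0,"wy": 0,"wz": 0,"tx": -3,"ty": 0,"tz": -1,"claw": 255},{"wx": 0,"wy": 0,"wz": 0,"tx": -3,"ty": 0,"tz": -3,"claw": 255},{"wx": 0,"wy": 0,"wz": 0,"tx": -3,"ty": 0,"tz": -4,"claw": 255},{"wx": 0,"wy": 0,"wz": 0,"tx": -3,"ty": 0,"tz": -4,"claw": 255},{"wx": 0,"wy": 0,"wz": 0,"tx": -3,"ty": 0,"tz": -3,"claw": 255},{"wx": 0,"wy": 0,"wz": 0,"tx": 0,"ty": 0,"tz": 0,"claw": 255},{"wx": 0,"wy": 0,"wz": 0,"tx": 0,"ty": 0,"tz": 0,"claw": 255},{"wx": 0,"wy": 0,"wz": 0,"tx": 0,"ty": 0,"tz": 0,"claw": 255}])

```text
clock: 41.4
eef_pos: [601.3, 181.9, 206.7]
tool_rot: [0.717, -0.697, -0.0, 0.002]
contact_force: [-0.4, -0.2, -1.1]
finger_gap: -0.001
gripper_force: 0.0
```

```bash
python3 - <<'E'
from h import *
st()
t=r.capture("top");s=r.capture("scene")
z=lambda im,x,y,w,h,f:cv2.resize(im[y:y+h,x:x+w],None,fx=f,fy=f,interpolation=cv2.INTER_CUBIC)
a=z(t,175,135,205,80,3.5);b=z(s,200,120,220,100,3.2)[:,:a.shape[1]]
b=np.pad(b,((0,0),(0,a.shape[1]-b.shape[1]),(0,0)))
cv2.imwrite("pics/e1.png",np.vstack([a,b]))
E
```

```text
t 41.4 p [601.3 181.9 206.7] yawy -3.113 tilt [-0.003 -0.002] q [ 0.29  0.45  0.09  1.21 -0.   -1.31] F [-0.4 -0.2 -1.1] gap -0.001 gf 0.0
```

View pics/e1.png

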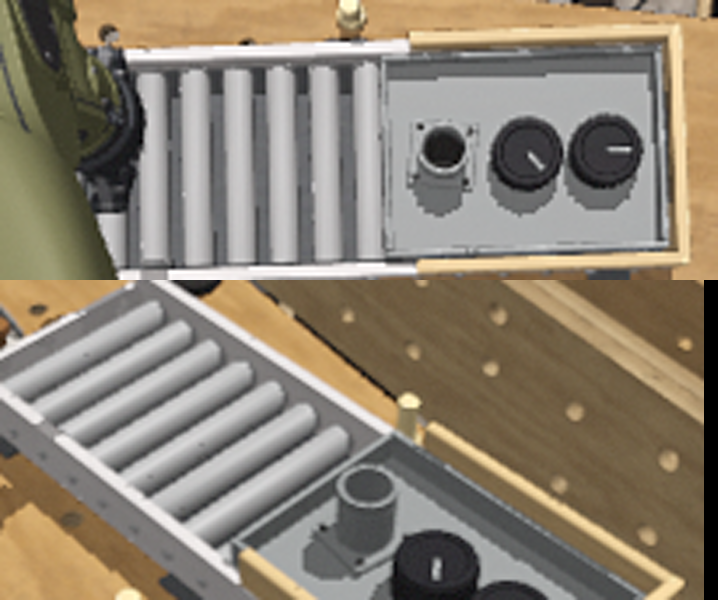

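The tray is home against the end stop at (668,150), with the flange and both covers upright inside it. Handing in.

```bash
python3 -c "
from bench import r
print(r.hand_in())"
```

```text
the job is handed in; nothing more can be done
None
```

Job handed in: both covers are unscrewed and in the tray with the only flange I could see, and the tray was pushed into the bay until it stopped against the end stop; the hand-in returned no verdict.

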